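# Set out the curio stall

### The arm

A 6-joint arm with a two-finger parallel gripper is mounted at the origin on the work surface. World frame = base frame: x ahead of the robot, y to its left, z up, the work surface at z = 0. Lengths are in m, angles in rad, forces in N, time in s.
With the tool pointing down it reaches from about 0.225 to 0.875 m from the base axis. Payload 3.4 kg.
Tool frame: the origin (TCP) lies at the very end of the fingers, on their centre line; the grasp point (between the pads) lies behind it (manip.grasp_offset is the z of the grasp point in the tool frame, in m); z points along the fingers, y is the line along which they close (so a half turn about z gives the same grasp; the last joint's range is limited). The gripper opens to 85 mm and grips with 20 to 120 N. Pads are 22 mm wide; open, the fingers measure 114 mm over their backs; the gripper's body (76 mm by 85 mm) begins 54 mm behind the grasp point. The pads swing forward as they close: fully open they stand 13 mm farther back than shut.
Start: joints at [1.063, 0.276, 1.505, -0, 1.361, -0.121], TCP at [0.217, 0.533, 0.231] pointing down, gripper open.
Joint ranges: [-2.89, 2.89], [-0.75, 2.08], [0.22, 2.7], [-1.18, 4.32], [0.11, 2.71], [-2.7, 2.7]. Speed limits (rad/s): [2.57, 2.57, 3.14, 3.14, 3.14, 3.14].

### API

Orientations are given as a unit quaternion [w, x, y, z].
In Python, from rig import manip gives the robot as it stands.
- The arm moves only by the shell command python3 -m pendant 'ROWS' [FORCE]. ROWS is JSON, a list of rows, each an object of numbers: "dx", "dy", "dz": the shift along the tool's x, y, z in m; "rx", "ry", "rz": the turn, a rotation vector about the tool's x, y, z in degrees; "hand": the finger opening in m, from 0 to 0.0854. In form: [{"dx": .., "dy": .., "dz": .., "rx": .., "ry": .., "rz": .., "hand": ..}, ...]. A call has 1 to 12 rows; each row shifts and turns the commanded pose from where the row before left it, along the tool's axes as they then stand; what a row does not reach is not made up. A row lasts 1/12 s, in which the tool goes at most 41.7 mm and 7.16 degrees, less where a joint would pass 70% of its speed; a pose out of reach is approached as far as the arm can. A call is refused whole if a number of a shift passes 0.0417 or a number of a turn 7.16, either way. A call with a gripper value outside its range is refused whole. The fingers move at their own pace and stop on an object; FORCE is the grip in N (left out, the last holds). Time passes only in rows, so rows that do not move let the fingers close. It gives the time, the measured TCP pose, the force, the opening and the grip force at its end, in the units of the state.
- manip.get_state(): the state, without advancing time (a new reading comes with each control period).
- manip.get_image(name): name is "scene" or "top" or "wrist"; returns a dict with "frame" (420x560x3 uint8, red, green, blue), "fx", "fy", "cx", "cy" (pixels), "position" and "attitude" of the camera in the world; the wrist camera has in their place "mount" (4x4, takes a point from camera to tool coordinates, whose origin is the TCP and whose axes are the flange's). Camera axes: x right, y up, looking along -z (the intrinsics and any distortion apply to the point x, -y, -z); pixel columns grow to the right and rows downward; lengths in m; the calibration is good to about 2 mm. A picture is of the moment at which its call begins: read the wrist's pose just before it. There is no depth.
- manip.sign_off(): hands the job in; it is judged then, once.
The state is a dict: "clock": time; "qpos": joint angles; "qd": joint speeds; "effort": joint torques, N m; "position": TCP position; "ee_rot": TCP orientation; "contact_force": force on the tool from outside, world axes, zero at the start; "moment": the same for the moment, N m; "width": finger opening in m; "gripper_force": force on a finger pad.
Only numpy, scipy, OpenCV 4.12 (cv2) and the standard library are available. Lean on these libraries where they do the work, as an engineer would, in place of code of your own. Each camera call takes 0.05 s, during which the arm holds its last target. There are 200 camera calls.

### The job

Set out the stall: stand each of the four pieces on the dark wooden display stand made for it, judging by the shape and size of the stand's recess - the large teapot in the large round one, the small teapot in the small round one, the stone seal in the square one, squared up with it, and the wooden paperweight in the long one. Each must sit upright and flat on the lining inside its own recess, set down and not dropped; knock nothing over, and leave the brass bangle and the stack of coins where they lie.

Things in the scene. Friction and masses are not known exactly. Their poses are not given: they have to be found in the camera images.
- large_teapot: Larger of two terracotta teapots, lid fixed on. Round foot 60 mm across, round body 80 mm, lid top 58 mm above the foot; on it an upright round knob 16 mm across, 58 to 75 mm above the foot: take hold here. Spout along +x to 65 mm from the axis, loop handle along -x to 64 mm, both below the lid top. 160 to 290 g. Origin: centre of the underside, z up. Any yaw will do.
- small_teapot: Smaller of two terracotta teapots, lid fixed on. Round foot 40 mm across, round body 56 mm, lid top 42 mm above the foot; on it an upright round knob 14 mm across, 42 to 59 mm above the foot: take hold here. Spout along +x to 53 mm from the axis, loop handle along -x to 52 mm, both below the lid top. 80 to 145 g. Origin: centre of the underside, z up. Any yaw will do.
- seal: Upright pale marble stone seal: a square block 40 x 40 mm in plan and 48 mm high, with a small carved ornament (30 x 16 mm) on its top, up to 68 mm. Grip the block. 150 to 260 g. Origin: centre of the underside; z up, x and y square to its sides. May be placed at any quarter turn.
- paperweight: Carved wooden paperweight, a bar lying flat: 120 mm long along its y axis, 28 mm wide along x, 26 mm high. 90 to 155 g. Origin: centre of the underside; z up. May be placed either end first.
- large_round_stand: Dark wooden round stand, 92 mm across outside, with a round recess 76 mm across (for the large teapot). Fixed. Floor of the recess (dull red lining) 5 mm above the table, rim top 10 mm above the table, rim 8 mm wide. Origin: centre of its underside, on the table; z up. 
- small_round_stand: Dark wooden round stand, 72 mm across outside, with a round recess 56 mm across (for the small teapot). Fixed. Floor of the recess (dull red lining) 5 mm above the table, rim top 10 mm above the table, rim 8 mm wide. Origin: centre of its underside, on the table; z up. 
- square_stand: Dark wooden square stand, 72 x 72 mm outside, with a square recess 56 x 56 mm (for the seal); x and y square to its sides. Fixed. Floor of the recess (dull red lining) 5 mm above the table, rim top 10 mm above the table, rim 8 mm wide. Origin: centre of its underside, on the table; z up. 
- long_stand: Dark wooden long stand, 152 mm along its y axis and 60 mm along x outside, with a recess 136 x 44 mm (for the paperweight). Fixed. Floor of the recess (dull red lining) 5 mm above the table, rim top 10 mm above the table, rim 8 mm wide. Origin: centre of its underside, on the table; z up. 
- bangle: Loose brass bangle lying flat, 68 mm across, 8 mm high; origin at the centre of its underside. To be left alone.
- coin_stack: Stack of old brass coins, 30 mm across and 18 mm high, one loose body; origin at the centre of its underside. To be left alone.
There are look-alikes about, which are no part of the job. What is shaped like the long_stand but grey is not meant. Leave any green look-alike of the small_teapot alone.

How it is judged:
At the end, for the whole second after the job is handed in: Each piece rests on the lining in its own stand's recess: within 12.5 mm of the stand's axis, underside 2 to 7.8 mm above the stand's underside, upright within 0.1 rad, released, at rest; seal and paperweight aligned to their stands within 0.26 rad (seal any quarter turn, bar either way) (horizontal distance between large_teapot and large_round_stand below 0.0125 m and z of large_teapot in the frame of large_round_stand between 0.002 and 0.0078 m and angle between each of large_teapot, small_teapot, seal, paperweight's own z axis and vertical below 0.1 rad and linear speed of each of large_teapot, small_teapot, seal, paperweight below 0.02 m/s and angular speed of each of large_teapot, small_teapot, seal, paperweight below 0.2 rad/s and horizontal distance between small_teapot and small_round_stand below 0.0125 m and z of small_teapot in the frame of small_round_stand between 0.002 and 0.0078 m and horizontal distance between seal and square_stand below 0.0125 m and z of seal in the frame of square_stand between 0.002 and 0.0078 m and horizontal distance between paperweight and long_stand below 0.0125 m and z of paperweight in the frame of long_stand between 0.002 and 0.0078 m and (angle between the x axis of seal and the x axis of square_stand, either way round below 0.26 rad or angle between the x axis of seal and the y axis of square_stand, either way round below 0.26 rad) and angle between the y axis of paperweight and the y axis of long_stand, either way round below 0.26 rad); the robot touches nothing.
It fails at once if A piece is knocked over (tilted more than 0.8 rad) (angle between any of large_teapot, small_teapot, seal, paperweight's own z axis and vertical above 0.8 rad).
It fails at once if A piece falls freely at more than 0.7 m/s (dropped from more than about 25 mm) ((linear speed of large_teapot above 0.7 m/s and contact force between the fingers and large_teapot below 0.1 N) or (linear speed of small_teapot above 0.7 m/s and contact force between the fingers and small_teapot below 0.1 N) or (linear speed of seal above 0.7 m/s and contact force between the fingers and seal below 0.1 N) or (linear speed of paperweight above 0.7 m/s and contact force between the fingers and paperweight below 0.1 N)).
It fails at once if The bangle or the coin stack is moved more than 20 mm (distance of any of bangle, coin_stack from where it was at the start of the episode above 0.02 m).
It also fails if it takes over 112 s, if anything falls off the work surface, if the arm or the gripper's body presses on something with over 40 N, if the wrist force passes 120 N, or if a joint passes its speed limit or range.

## Working session

There is one attempt and no reset: what is moved stays moved. The work goes in short steps, Python scripts to look and compute and a shell command to move; the robot and the scene stay as the last step left them, time stands still between calls to the robot, and variables do not carry over. Pictures are saved under pics/ and viewed, at most 14 in all, crops included, and the job is handed in when it is done.

```bash
mkdir -p pics; ls
cat > h.py <<'E'
from rig import manip
import numpy as np, cv2, json
from scipy.spatial.transform import Rotation as R
def snap(n,f):
    s=manip.get_state(); im=manip.get_image(n); cv2.imwrite('pics/'+f,im['frame'][:,:,::-1])
    d={k:(np.asarray(v).tolist() if k!='frame' else None) for k,v in im.items()}
    d['st']={k:np.asarray(v).tolist() for k,v in s.items()}
    json.dump(d,open('pics/'+f+'.json','w')); return im
E
python3 - <<'E'
from h import *
for n in ['scene','top','wrist']:
    im=snap(n,n+'0.png'); print(n,{k:v for k,v in im.items() if k!='frame'})
    f=im['frame']; cv2.imwrite('pics/%s0x.png'%n,cv2.resize(f[:,:,::-1],(800,600),interpolation=cv2.INTER_CUBIC))
print(manip.get_state(), manip.grasp_offset)
E
```

```text
pics
scene {'fx': 540.0362373476983, 'fy': 540.0362373476983, 'cx': 284.2328444164249, 'cy': 209.7967000281031, 'position': array([1.35846461, 0.25347072, 0.88989625]), 'attitude': array([0.54250816, 0.23863531, 0.31334977, 0.74199057])}
top {'fx': 465.1991241805601, 'fy': 465.1991241805601, 'cx': 280.7652393334936, 'cy': 209.8123313093727, 'position': array([0.42838868, 0.0221773 , 1.11446669]), 'attitude': array([-0.69882307, -0.01071354,  0.02851881,  0.71464552])}
wrist {'fx': 361.350144373062, 'fy': 361.350144373062, 'cx': 279.0539815474264, 'cy': 208.66738216638612, 'mount': array([[-7.41319725e-04,  9.46366624e-01,  3.23093893e-01,
         8.22453526e-02],
       [ 9.99999719e-01,  7.38619775e-04,  1.30966306e-04,
         7.71411162e-06],
       [-1.14701398e-04,  3.23093899e-01, -9.46366905e-01,
        -1.42967147e-01],
       [ 0.00000000e+00,  0.00000000e+00,  0.00000000e+00,
         1.00000000e+00]])}
{'clock': 0.15, 'qpos': array([ 1.06298593e+00,  2.76503039e-01,  1.50580317e+00, -5.28562283e-06,
        1.36069701e+00, -1.21013802e-01]), 'qd': array([ 7.86199449e-05, -1.88706970e-03, -4.27686723e-03,  2.57276182e-05,
       -1.44217291e-03,  1.13789762e-03]), 'effort': array([ 4.27686773e-04, -4.17143691e+01, -2.46032971e+01, -2.88069614e-04,
        7.66470825e-03, -3.75485422e-05]), 'position': array([0.21673707, 0.53218998, 0.23062362]), 'ee_rot': array([-2.15656395e-04,  1.92194351e-01,  9.81356629e-01, -6.71508073e-04]), 'contact_force': array([ 0.00853748,  0.76140496, -0.32379701]), 'moment': array([-0.00985157, -0.06456117,  0.03251004]), 'gripper_force': 0.0, 'width': 0.08551584116493618} -0.0187
```

View pics/top0x.png

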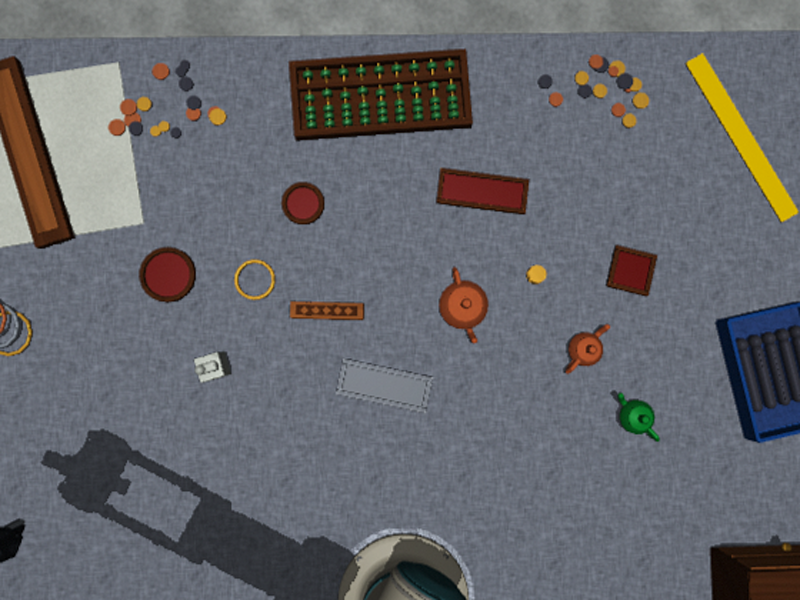

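View pics/scene0x.png

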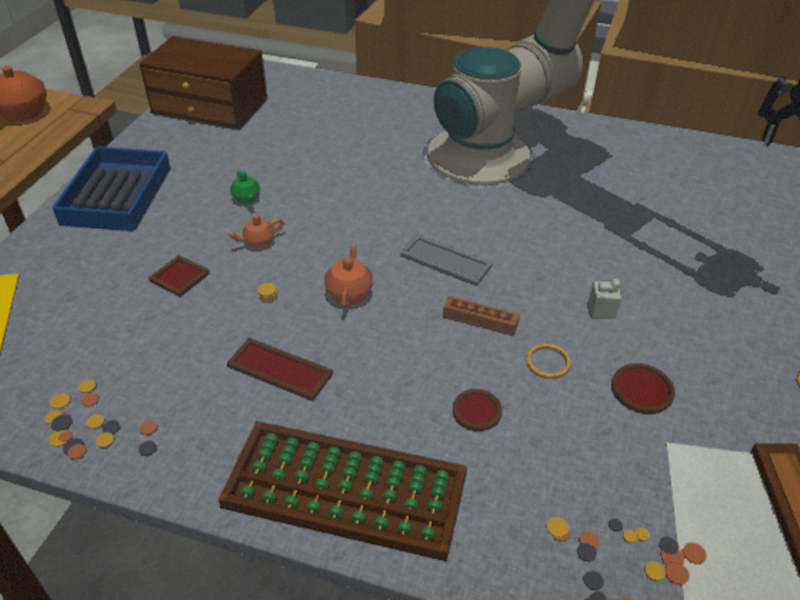

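The top view shows, in 800x600 pixels: large round stand (167,274), small round stand (303,203), long stand (483,191), square stand (632,270), large teapot (464,304), small teapot (586,349), seal (208,367), paperweight (327,311), bangle (254,280) and coins (537,274). The grey tray (384,385) and the green pot (637,417) are the look-alikes. The scene view shows the same objects from the far side.

Run:
```python
import cv2
def crop(f,x,y,w,h,k,o):
    i=cv2.imread('pics/'+f)[y:y+h,x:x+w]; i=cv2.resize(i,None,fx=k,fy=k,interpolation=cv2.INTER_CUBIC)
    for t in range(0,w,20): cv2.putText(i,str(x+t),(t*k,10),0,.35,(255,255,255),1); cv2.line(i,(t*k,12),(t*k,18),(255,255,255),1)
    for t in range(0,h,20): cv2.putText(i,str(y+t),(0,t*k+4),0,.35,(255,255,255),1); cv2.line(i,(24,t*k),(30,t*k),(255,255,255),1)
    cv2.imwrite('pics/'+o,i)
crop('top0.png',90,120,200,150,4,'tl.png'); crop('top0.png',290,110,200,150,4,'tr.png')
crop('scene0.png',90,140,200,150,4,'sl.png'); crop('scene0.png',300,180,200,150,4,'sr.png')
```

```text
(no output)
```

View pics/tl.png

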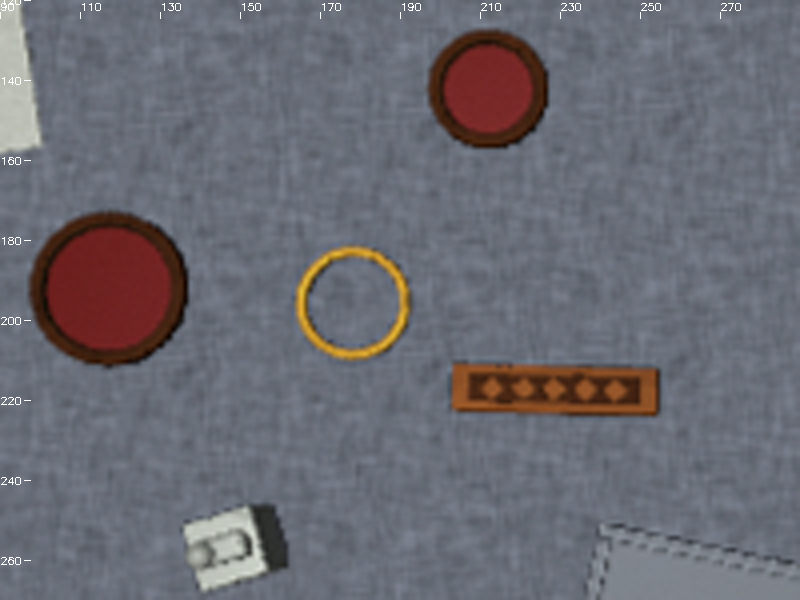

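View pics/tr.png

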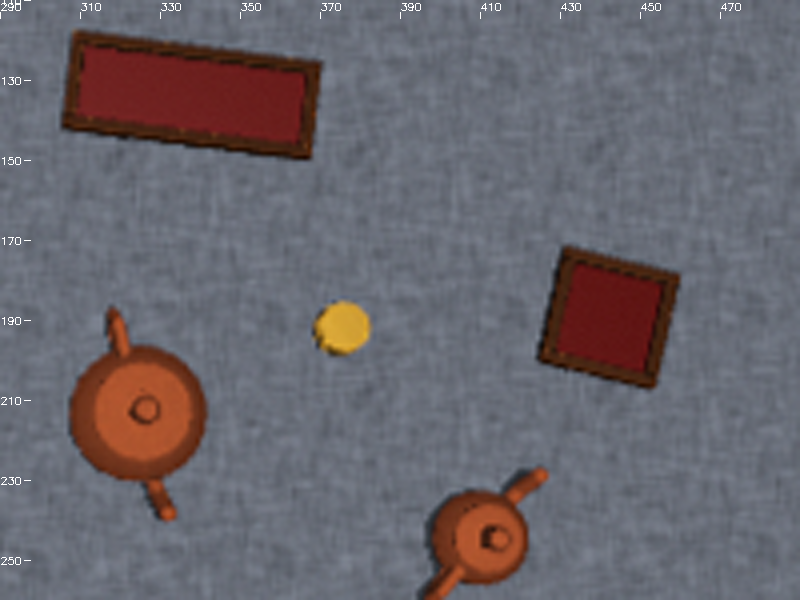

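View pics/sl.png

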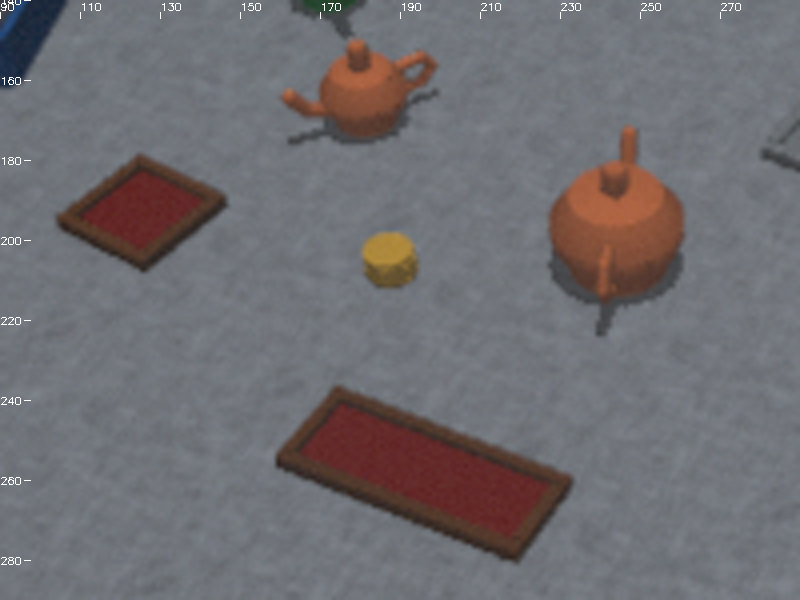

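View pics/sr.png

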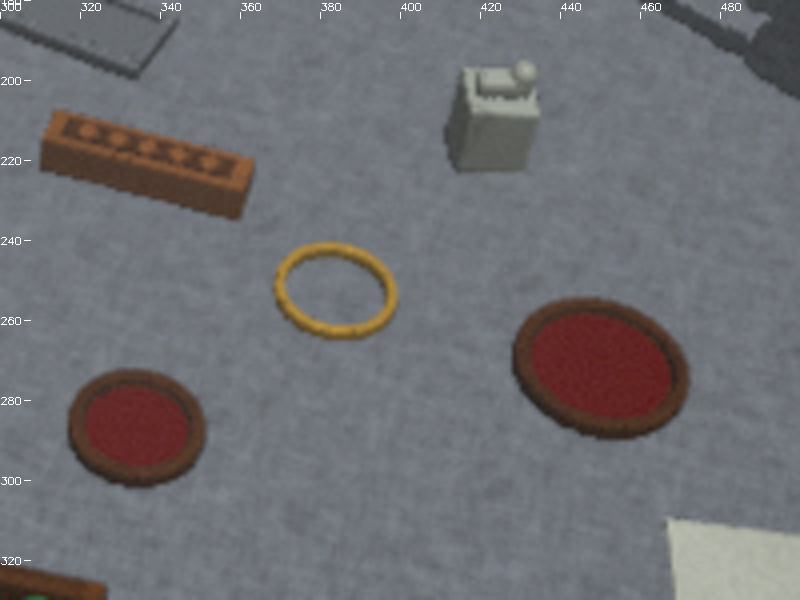

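```bash
cat >> h.py <<'E'
def ray(f,u,v,cam=None):
    d=json.load(open('pics/'+f+'.json'))
    r=np.array([(u-d['cx'])/d['fx'],-(v-d['cy'])/d['fy'],-1.])
    if 'mount' in d:
        q=d['st']['ee_rot']; T=R.from_quat([q[1],q[2],q[3],q[0]]).as_matrix(); M=np.array(d['mount'])
        return np.array(d['st']['position'])+T@M[:3,3], T@M[:3,:3]@r
    q=d['attitude']; return np.array(d['position']), R.from_quat([q[1],q[2],q[3],q[0]]).as_matrix()@r
def onz(f,u,v,z):
    p,r=ray(f,u,v); return p+r*(z-p[2])/r[2]
def tri(*a):
    A=np.zeros((3,3));b=np.zeros(3);P=[]
    for x in a:
        p,r=ray(*x); r=r/np.linalg.norm(r); Q=np.eye(3)-np.outer(r,r); A+=Q;b+=Q@p;P.append((Q,p))
    X=np.linalg.solve(A,b); return X,[np.linalg.norm(Q@(X-p)) for Q,p in P]
E
python3 - <<'E'
from h import *
np.set_printoptions(precision=4,suppress=True)
TL=lambda x,y:('top0.png',90+x/4,120+y/4); TR=lambda x,y:('top0.png',290+x/4,110+y/4)
SL=lambda x,y:('scene0.png',90+x/4,140+y/4); SR=lambda x,y:('scene0.png',300+x/4,180+y/4)
m=lambda f,l:[f(*np.mean(l,0))]
sqT=[(566,245),(679,274),(653,387),(539,360)]; loT=[(75,31),(321,62),(310,158),(63,127)]
seT=[(183,522),(250,505),(270,570),(202,591)]; paT=[(454,364),(659,369),(658,413),(453,410)]
sqS=[(140,155),(227,200),(144,270),(58,218)]; loS=[(338,387),(573,482),(517,560),(278,460)]
paS=[(57,111),(255,159),(243,186),(43,140)]
pts=dict(LRS=(TL(109,288),SR(601,366),.010),SRS=(TL(488.5,88.5),SR(137,427),.01),SQ=(*m(TR,sqT),*m(SL,sqS),.01),LONG=(*m(TR,loT),*m(SL,loS),.01),
 LT=(TR(146,409),SL(614,168),.075),ST=(TR(498,538),SL(358,45),.059),SEAL=(*m(TL,seT),SR(502,91),.048),PAP=(*m(TL,paT),*m(SR,paS),.026),BANG=(TL(354,303),SR(336,291),.006),COIN=(TR(344,327),SL(391,246),.018))
for k,(a,b,z) in pts.items():
    X,e=tri(a,b); print(k,'tri',X,'err',np.round(e[0]*1e3,1),'top@z',onz(*a,z),'scene@z',onz(*b,z)[:2], 'r',np.hypot(*X[:2]))
for k,f,l,z in [('sq',TR,sqT,.01),('lo',TR,loT,.01),('seal',TL,seT,.048),('pap',TL,paT,.026)]:
    W=np.array([onz(*f(*p),z)[:2] for p in l]); d=np.roll(W,-1,0)-W
    print(k,'sides',np.linalg.norm(d,axis=1),'dirs',np.degrees(np.arctan2(d[:,1],d[:,0])))
# teapot axes from spout/handle
for n,a,b in [('LT',(113,312),(168,515)),('ST',(543,474),(428,597))]:
    print(n,onz(*TR(*a),.04),onz(*TR(*b),.04))
E
```

```text
LRS tri [0.5403 0.3816 0.0053] err 0.9 top@z [0.54   0.3791 0.01  ] scene@z [0.5444 0.3817] r 0.6614729798989442
SRS tri [0.6559 0.1554 0.0044] err 0.8 top@z [0.6549 0.1539 0.01  ] scene@z [0.6601 0.1567] r 0.6740584689368423
SQ tri [ 0.5311 -0.3975  0.0053] err 0.4 top@z [ 0.5308 -0.3961  0.01  ] scene@z [ 0.5356 -0.3936] r 0.6633886488156598
LONG tri [ 0.671  -0.1481  0.0039] err 1.4 top@z [ 0.6701 -0.1486  0.01  ] scene@z [ 0.6756 -0.1439] r 0.6871658301235901
LT tri [ 0.4782 -0.1073  0.0744] err 0.1 top@z [ 0.4781 -0.1072  0.075 ] scene@z [ 0.4789 -0.1071] r 0.4900765769619763
ST tri [ 0.4008 -0.3079  0.0588] err 0.3 top@z [ 0.4009 -0.3082  0.059 ] scene@z [ 0.401  -0.3075] r 0.5054612053776206
SEAL tri [0.3871 0.303  0.0473] err 1.3 top@z [0.3874 0.3015 0.048 ] scene@z [0.3873 0.3043] r 0.49158418930805814
PAP tri [0.4736 0.1168 0.0244] err 1.4 top@z [0.4738 0.1154 0.026 ] scene@z [0.4748 0.1184] r 0.4877533607439962
BANG tri [0.5286 0.2375 0.0028] err 0.9 top@z [0.5284 0.236  0.006 ] scene@z [0.5313 0.2385] r 0.5794791141866598
COIN tri [ 0.5267 -0.2326  0.0197] err 0.7 top@z [ 0.5271 -0.2337  0.018 ] scene@z [ 0.5251 -0.2329] r 0.5758226563011368
sq sides [0.0705 0.0704 0.0706 0.0717] dirs [-105.5665  164.5017   75.4704  -15.5351]
lo sides [0.1498 0.0589 0.1499 0.0589] dirs [-98.2297 171.5805  81.7463  -8.5545]
seal sides [0.0388 0.0386 0.0399 0.0406] dirs [ -77.0112 -163.4839  105.8632   14.9271]
pap sides [0.1195 0.0257 0.1194 0.0268] dirs [-92.6512 177.5575  87.8767  -2.0324]
LT [ 0.5367 -0.0939  0.04  ] [ 0.4182 -0.1225  0.04  ]
ST [ 0.4369 -0.3419  0.04  ] [ 0.3674 -0.272   0.04  ]
```

Heights match the text (knob tops at 74.4 and 58.8 mm, seal 47, bar 24), so I'll start with the seal.

```bash
cat > go.py <<'E'
import sys
from h import *
# usage: go.py x y z yaw(deg of tool y); prints turn then shift in the turned tool axes (mm)
x,y,z,a=map(float,sys.argv[1:5]); s=manip.get_state(); q=s['ee_rot']; M=R.from_quat([q[1],q[2],q[3],q[0]]).as_matrix()
y0=np.degrees(np.arctan2(M[1,1],M[0,1])); dz=-((a-y0+180)%360-180)
c,n=np.cos(np.radians(a)),np.sin(np.radians(a)); d=np.array([x,y,z])-s['position']
print('t',round(float(s['clock']),2),'pos',np.round(s['position'],4),'yaw',round(y0,1),'tilt',round(np.degrees(np.arccos(-M[2,2])),2),'w',round(float(s['width']),4),'gf',round(float(s['gripper_force']),1),'F',np.round(s['contact_force'],1))
print('rz %.1f  dx %.1f dy %.1f dz %.1f mm'%(dz,1e3*(-n*d[0]+c*d[1]),1e3*(c*d[0]+n*d[1]),-1e3*d[2]))
E
python3 go.py .387 .303 .20 15.1
```

```text
t 0.15 pos [0.2167 0.5322 0.2306] yaw 67.8 tilt 0.08 w 0.0855 gf 0.0 F [ 0.   0.8 -0.3]
rz 52.7  dx -265.6 dy 104.7 dz 30.6 mm
```

```bash
python3 -m pendant '[{"rz":6.6},{"rz":6.6},{"rz":6.6},{"rz":6.6},{"rz":6.6},{"rz":6.6},{"rz":6.6},{"rz":6.5},{"dx":-0.02,"dy":0.008},{"dx":-0.025,"dy":0.01},{"dx":-0.025,"dy":0.01,"dz":0.005},{"dx":-0.025,"dy":0.01,"dz":0.005}]' 60
python3 -m pendant '[{"dx":-0.025,"dy":0.01,"dz":0.005},{"dx":-0.025,"dy":0.01,"dz":0.005},{"dx":-0.025,"dy":0.01,"dz":0.005},{"dx":-0.025,"dy":0.01,"dz":0.005},{"dx":-0.025,"dy":0.01},{"dx":-0.025,"dy":0.01},{"dx":-0.02,"dy":0.007},{"hand":0.085},{"hand":0.085},{"hand":0.085}]'
python3 go.py .387 .303 .20 15.1
python3 - <<'E'
from h import *
im=snap('wrist','w1.png'); i=cv2.imread('pics/w1.png'); d=json.load(open('pics/w1.png.json'))
q=d['st']['ee_rot'];T=R.from_quat([q[1],q[2],q[3],q[0]]).as_matrix();M=np.array(d['mount'])
C=np.array(d['st']['position'])+T@M[:3,3];A=T@M[:3,:3]
def pj(p):
    c=A.T@(np.array(p)-C); return int(d['cx']+d['fx']*c[0]/-c[2]),int(d['cy']-d['fy']*c[1]/-c[2])
for a in range(4):
    t=np.radians(15.1+45+90*a); cv2.circle(i,pj([.387+.0283*np.cos(t),.303+.0283*np.sin(t),.048]),2,(0,0,255),-1)
for t in np.arange(0,6.28,.1):
    cv2.circle(i,pj([.541+.046*np.cos(t),.3805+.046*np.sin(t),.01]),1,(0,255,0),-1)
cv2.imwrite('pics/w1x.png',i)
E
```

```text
t 0.15 pos [0.2167 0.5322 0.2306] yaw 67.8 tilt 0.08 w 0.0855 gf 0.0 F [ 0.   0.8 -0.3]
rz 52.7  dx -265.6 dy 104.7 dz 30.6 mminvalid input
invalid input
```

View pics/w1x.png

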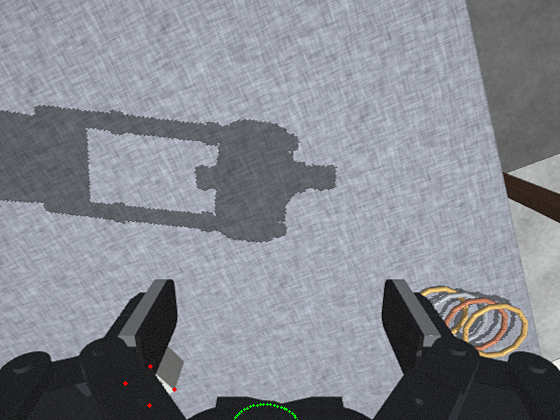

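The rows were refused and the arm hasn't moved. The picture shows the table with the open fingers at the bottom. I'll try again with every key given.

```bash
python3 -m pendant '[{"dx":0,"dy":0,"dz":0,"rx":0,"ry":0,"rz":6.6,"hand":0.085},{"dx":0,"dy":0,"dz":0,"rx":0,"ry":0,"rz":6.6,"hand":0.085}]' 60
python3 -m pendant '[{"rz":6.6,"hand":0.085}]' ; python3 go.py .387 .303 .20 15.1
```

```text
clock: 0.37
position: [0.2168, 0.5324, 0.231]
ee_rot: [-0.0, 0.306, 0.952, -0.0]
contact_force: [-0.3, -0.6, 0.5]
width: 0.0852
gripper_force: 0.0
t 0.37 pos [0.2168 0.5324 0.231 ] yaw 54.3 tilt 0.03 w 0.0852 gf 0.0 F [-0.3 -0.6  0.5]
rz 39.2  dx -265.8 dy 104.5 dz 31.0 mminvalid input
```

```bash
python3 -m pendant '[{"dx":0,"dy":0,"dz":0,"rx":0,"ry":0,"rz":6.6,"hand":0.085},{"dx":0,"dy":0,"dz":0,"rx":0,"ry":0,"rz":6.6,"hand":0.085},{"dx":0,"dy":0,"dz":0,"rx":0,"ry":0,"rz":6.6,"hand":0.085},{"dx":0,"dy":0,"dz":0,"rx":0,"ry":0,"rz":6.6,"hand":0.085},{"dx":0,"dy":0,"dz":0,"rx":0,"ry":0,"rz":6.4,"hand":0.085},{"dx":0,"dy":0,"dz":0,"rx":0,"ry":0,"rz":6.4,"hand":0.085}]'
python3 -m pendant '[{"dx":-0.03,"dy":0.011,"dz":0.0,"rx":0,"ry":0,"rz":0,"hand":0.085},{"dx":-0.03,"dy":0.011,"dz":0.005,"rx":0,"ry":0,"rz":0,"hand":0.085},{"dx":-0.03,"dy":0.012,"dz":0.005,"rx":0,"ry":0,"rz":0,"hand":0.085},{"dx":-0.03,"dy":0.012,"dz":0.005,"rx":0,"ry":0,"rz":0,"hand":0.085},{"dx":-0.03,"dy":0.012,"dz":0.005,"rx":0,"ry":0,"rz":0,"hand":0.085},{"dx":-0.03,"dy":0.012,"dz":0.005,"rx":0,"ry":0,"rz":0,"hand":0.085},{"dx":-0.03,"dy":0.012,"dz":0.005,"rx":0,"ry":0,"rz":0,"hand":0.085},{"dx":-0.03,"dy":0.012,"dz":0,"rx":0,"ry":0,"rz":0,"hand":0.085},{"dx":-0.026,"dy":0.01,"dz":0,"rx":0,"ry":0,"rz":0,"hand":0.085},{"dx":0,"dy":0,"dz":0,"rx":0,"ry":0,"rz":0,"hand":0.085},{"dx":0,"dy":0,"dz":0,"rx":0,"ry":0,"rz":0,"hand":0.085},{"dx":0,"dy":0,"dz":0,"rx":0,"ry":0,"rz":0,"hand":0.085}]'
python3 go.py .387 .303 .20 15.1
cat > ov.py <<'E'
import sys
from h import *
f=sys.argv[1]; im=snap('wrist',f); i=cv2.imread('pics/'+f); d=json.load(open('pics/'+f+'.json'))
q=d['st']['ee_rot'];T=R.from_quat([q[1],q[2],q[3],q[0]]).as_matrix();M=np.array(d['mount'])
C=np.array(d['st']['position'])+T@M[:3,3];A=T@M[:3,:3]
def pj(p):
    c=A.T@(np.array(p)-C)
    return (int(d['cx']+d['fx']*c[0]/-c[2]),int(d['cy']-d['fy']*c[1]/-c[2])) if c[2]<-.03 else (-9,-9)
def box(x,y,z,a,lx,ly):
    c,n=np.cos(np.radians(a)),np.sin(np.radians(a)); P=[(x+c*u*lx/2-n*v*ly/2,y+n*u*lx/2+c*v*ly/2,z) for u,v in [(1,1),(-1,1),(-1,-1),(1,-1)]]
    for k in range(4):
        for t in np.linspace(0,1,9): cv2.circle(i,pj(np.array(P[k])*(1-t)+np.array(P[k-1])*t),1,(0,255,0),-1)
def circ(x,y,z,r):
    for t in np.arange(0,6.28,.15): cv2.circle(i,pj([x+r*np.cos(t),y+r*np.sin(t),z]),1,(0,255,0),-1)
box(.387,.303,.048,15.1,.04,.04); box(.474,.117,.026,-2.3,.028,.12); box(.532,-.396,.01,-15.5,.072,.072); box(.672,-.147,.01,-8.4,.06,.152)
circ(.541,.3805,.01,.046); circ(.6565,.1553,.01,.036); circ(.4785,-.1072,.075,.008); circ(.401,-.308,.059,.007)
cv2.imwrite('pics/x'+f,i)
E
python3 ov.py w2.png
```

```text
clock: 0.87
position: [0.2168, 0.5324, 0.231]
ee_rot: [0.0, 0.608, 0.794, -0.0]
contact_force: [1.1, 0.4, 0.3]
width: 0.0849
gripper_force: 0.0
clock: 1.87
position: [0.3877, 0.304, 0.2012]
ee_rot: [-0.0, 0.606, 0.795, 0.0]
contact_force: [0.9, -0.5, 0.4]
width: 0.085
gripper_force: 0.0
t 1.87 pos [0.3877 0.304  0.2012] yaw 15.4 tilt 0.05 w 0.085 gf 0.0 F [ 0.9 -0.5  0.4]
rz 0.3  dx -0.8 dy -1.0 dz 1.2 mm
```

View pics/xw2.png

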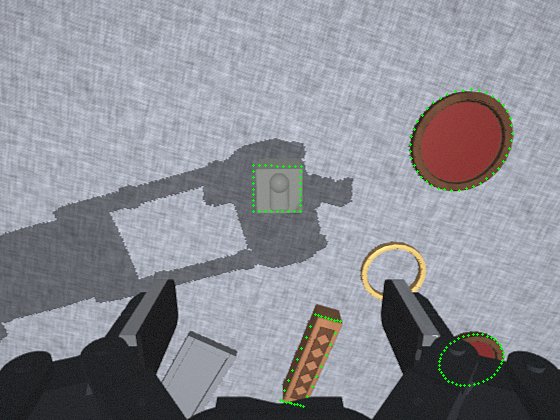

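The overlay matches: the seal's box lies on the seal (278,189), and the large stand (462,140) agrees too. I'll descend and grip.

```bash
python3 -m pendant '[{"dx":-0.0008,"dy":-0.001,"dz":0.027,"rx":0,"ry":0,"rz":0.3,"hand":0.085},{"dx":0,"dy":0,"dz":0.03,"rx":0,"ry":0,"rz":0,"hand":0.085},{"dx":0,"dy":0,"dz":0.03,"rx":0,"ry":0,"rz":0,"hand":0.085},{"dx":0,"dy":0,"dz":0.03,"rx":0,"ry":0,"rz":0,"hand":0.085},{"dx":0,"dy":0,"dz":0.025,"rx":0,"ry":0,"rz":0,"hand":0.085},{"dx":0,"dy":0,"dz":0.02,"rx":0,"ry":0,"rz":0,"hand":0.085},{"dx":0,"dy":0,"dz":0.015,"rx":0,"ry":0,"rz":0,"hand":0.085},{"dx":0,"dy":0,"dz":0.01,"rx":0,"ry":0,"rz":0,"hand":0.085},{"dx":0,"dy":0,"dz":0,"rx":0,"ry":0,"rz":0,"hand":0.085},{"dx":0,"dy":0,"dz":0,"rx":0,"ry":0,"rz":0,"hand":0.085}]'
python3 go.py .387 .303 .014 15.1
python3 -m pendant '[{"dx":0,"dy":0,"dz":0,"rx":0,"ry":0,"rz":0,"hand":0.03},{"dx":0,"dy":0,"dz":0,"rx":0,"ry":0,"rz":0,"hand":0.03},{"dx":0,"dy":0,"dz":0,"rx":0,"ry":0,"rz":0,"hand":0.03},{"dx":0,"dy":0,"dz":0,"rx":0,"ry":0,"rz":0,"hand":0.03},{"dx":0,"dy":0,"dz":0,"rx":0,"ry":0,"rz":0,"hand":0.03},{"dx":0,"dy":0,"dz":0,"rx":0,"ry":0,"rz":0,"hand":0.03},{"dx":0,"dy":0,"dz":0,"rx":0,"ry":0,"rz":0,"hand":0.03},{"dx":0,"dy":0,"dz":0,"rx":0,"ry":0,"rz":0,"hand":0.03},{"dx":0,"dy":0,"dz":0,"rx":0,"ry":0,"rz":0,"hand":0.03}]' 60
```

```text
clock: 2.75
position: [0.3864, 0.3036, 0.014]
ee_rot: [-0.0, 0.607, 0.795, -0.0]
contact_force: [-0.6, -0.5, -0.6]
width: 0.0847
gripper_force: 0.0
t 2.75 pos [0.3864 0.3036 0.014 ] yaw 15.2 tilt 0.07 w 0.0847 gf 0.0 F [-0.6 -0.5 -0.6]
rz 0.1  dx -0.7 dy 0.4 dz -0.0 mm
clock: 3.5
position: [0.3879, 0.3033, 0.0153]
ee_rot: [0.0, 0.608, 0.794, 0.001]
contact_force: [-0.8, 0.4, 5.7]
width: 0.0395
gripper_force: 61.2
```

```bash
python3 -m pendant '[{"dx":0,"dy":0,"dz":-0.01,"rx":0,"ry":0,"rz":0,"hand":0.03},{"dx":0,"dy":0,"dz":-0.02,"rx":0,"ry":0,"rz":0,"hand":0.03},{"dx":0,"dy":0,"dz":-0.03,"rx":0,"ry":0,"rz":0,"hand":0.03},{"dx":0,"dy":0,"dz":-0.03,"rx":0,"ry":0,"rz":4,"hand":0.03},{"dx":0,"dy":0,"dz":-0.03,"rx":0,"ry":0,"rz":6,"hand":0.03},{"dx":0,"dy":0,"dz":-0.02,"rx":0,"ry":0,"rz":6,"hand":0.03},{"dx":0,"dy":0,"dz":-0.01,"rx":0,"ry":0,"rz":6,"hand":0.03},{"dx":0,"dy":0,"dz":0,"rx":0,"ry":0,"rz":5,"hand":0.03},{"dx":0,"dy":0,"dz":0,"rx":0,"ry":0,"rz":3.6,"hand":0.03},{"dx":0,"dy":0,"dz":0,"rx":0,"ry":0,"rz":0,"hand":0.03},{"dx":0,"dy":0,"dz":0,"rx":0,"ry":0,"rz":0,"hand":0.03}]'
python3 go.py .532 -.396 .165 -15.5
```

```text
clock: 4.42
position: [0.3867, 0.3024, 0.1639]
ee_rot: [-0.0, 0.795, 0.606, -0.001]
contact_force: [-0.6, 0.3, -1.8]
width: 0.0392
gripper_force: 60.9
t 4.42 pos [0.3867 0.3024 0.1639] yaw -15.4 tilt 0.06 w 0.0392 gf 60.9 F [-0.6  0.3 -1.8]
rz 0.1  dx -634.2 dy 326.6 dz -1.1 mm
```

```bash
python3 -m pendant '[{"dx":-0.008,"dy":0.004,"dz":0,"rx":0,"ry":0,"rz":0,"hand":0.03},{"dx":-0.018,"dy":0.0092,"dz":0,"rx":0,"ry":0,"rz":0,"hand":0.03},{"dx":-0.0264,"dy":0.0136,"dz":0,"rx":0,"ry":0,"rz":0,"hand":0.03},{"dx":-0.0264,"dy":0.0136,"dz":0,"rx":0,"ry":0,"rz":0,"hand":0.03},{"dx":-0.0264,"dy":0.0136,"dz":0,"rx":0,"ry":0,"rz":0,"hand":0.03},{"dx":-0.0264,"dy":0.0136,"dz":0,"rx":0,"ry":0,"rz":0,"hand":0.03},{"dx":-0.0264,"dy":0.0136,"dz":0,"rx":0,"ry":0,"rz":0,"hand":0.03},{"dx":-0.0264,"dy":0.0136,"dz":0,"rx":0,"ry":0,"rz":0,"hand":0.03},{"dx":-0.0264,"dy":0.0136,"dz":0,"rx":0,"ry":0,"rz":0,"hand":0.03},{"dx":-0.0264,"dy":0.0136,"dz":0,"rx":0,"ry":0,"rz":0,"hand":0.03},{"dx":-0.0264,"dy":0.0136,"dz":0,"rx":0,"ry":0,"rz":0,"hand":0.03},{"dx":-0.0264,"dy":0.0136,"dz":0,"rx":0,"ry":0,"rz":0,"hand":0.03}]' >/dev/null
python3 -m pendant '[{"dx":-0.0264,"dy":0.0136,"dz":0,"rx":0,"ry":0,"rz":0,"hand":0.03},{"dx":-0.0264,"dy":0.0136,"dz":0,"rx":0,"ry":0,"rz":0,"hand":0.03},{"dx":-0.0264,"dy":0.0136,"dz":0,"rx":0,"ry":0,"rz":0,"hand":0.03},{"dx":-0.0264,"dy":0.0136,"dz":0,"rx":0,"ry":0,"rz":0,"hand":0.03},{"dx":-0.0264,"dy":0.0136,"dz":0,"rx":0,"ry":0,"rz":0,"hand":0.03},{"dx":-0.0264,"dy":0.0136,"dz":0,"rx":0,"ry":0,"rz":0,"hand":0.03},{"dx":-0.0264,"dy":0.0136,"dz":0,"rx":0,"ry":0,"rz":0,"hand":0.03},{"dx":-0.0264,"dy":0.0136,"dz":0,"rx":0,"ry":0,"rz":0,"hand":0.03},{"dx":-0.0264,"dy":0.0136,"dz":0,"rx":0,"ry":0,"rz":0,"hand":0.03},{"dx":-0.0264,"dy":0.0136,"dz":0,"rx":0,"ry":0,"rz":0,"hand":0.03}]' >/dev/null
python3 go.py .532 -.396 .165 -15.5
```

```text
t 6.25 pos [ 0.5136 -0.309   0.1636] yaw -15.4 tilt 0.09 w 0.0395 gf 60.9 F [ 1.   0.6 -2.5]
rz 0.1  dx -78.9 dy 41.0 dz -1.4 mm
```

```bash
python3 -m pendant '[{"dx":-0.0264,"dy":0.0136,"dz":0,"rx":0,"ry":0,"rz":0,"hand":0.03},{"dx":-0.0264,"dy":0.0136,"dz":0,"rx":0,"ry":0,"rz":0,"hand":0.03},{"dx":-0.018,"dy":0.0092,"dz":0,"rx":0,"ry":0,"rz":0,"hand":0.03},{"dx":-0.008,"dy":0.0046,"dz":0.01,"rx":0,"ry":0,"rz":0,"hand":0.03},{"dx":0,"dy":0,"dz":0.02,"rx":0,"ry":0,"rz":0,"hand":0.03},{"dx":0,"dy":0,"dz":0.03,"rx":0,"ry":0,"rz":0,"hand":0.03},{"dx":0,"dy":0,"dz":0.03,"rx":0,"ry":0,"rz":0,"hand":0.03},{"dx":0,"dy":0,"dz":0.02,"rx":0,"ry":0,"rz":0,"hand":0.03},{"dx":0,"dy":0,"dz":0.01,"rx":0,"ry":0,"rz":0,"hand":0.03},{"dx":0,"dy":0,"dz":0,"rx":0,"ry":0,"rz":0,"hand":0.03},{"dx":0,"dy":0,"dz":0,"rx":0,"ry":0,"rz":0,"hand":0.03}]' >/dev/null
python3 go.py .532 -.396 .021 -15.5; python3 ov.py w3.png
```

```text
t 7.17 pos [ 0.5327 -0.3936  0.044 ] yaw -15.4 tilt 0.07 w 0.039 gf 60.8 F [ 0.8 -1.5 -1.5]
rz 0.1  dx -2.5 dy -0.0 dz 23.0 mm
```

View pics/xw3.png

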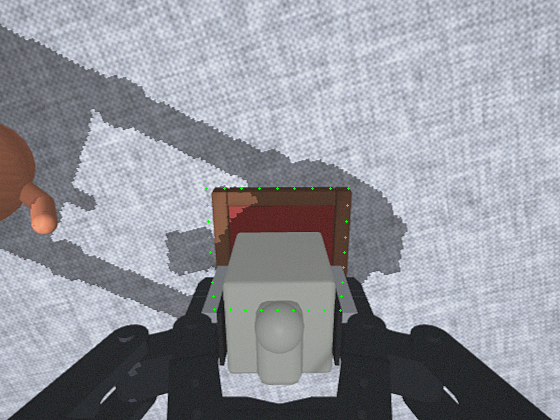

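The seal is held square above its recess. The real stand (214–351 px) lies about 1.5 mm to the right of the predicted outline, so I'll correct for that and lower.

```bash
python3 -m pendant '[{"dx":-0.0025,"dy":0.0012,"dz":0.005,"rx":0,"ry":0,"rz":0,"hand":0.03},{"dx":0,"dy":0,"dz":0.006,"rx":0,"ry":0,"rz":0,"hand":0.03},{"dx":0,"dy":0,"dz":0.005,"rx":0,"ry":0,"rz":0,"hand":0.03},{"dx":0,"dy":0,"dz":0.003,"rx":0,"ry":0,"rz":0,"hand":0.03},{"dx":0,"dy":0,"dz":0.002,"rx":0,"ry":0,"rz":0,"hand":0.03},{"dx":0,"dy":0,"dz":0.001,"rx":0,"ry":0,"rz":0,"hand":0.03},{"dx":0,"dy":0,"dz":0,"rx":0,"ry":0,"rz":0,"hand":0.03},{"dx":0,"dy":0,"dz":0,"rx":0,"ry":0,"rz":0,"hand":0.03}]' >/dev/null
python3 go.py .532 -.396 .0203 -15.5
```

```text
t 7.88 pos [ 0.5335 -0.3968  0.0223] yaw -15.5 tilt 0.01 w 0.0392 gf 60.8 F [-0.1 -0.  -2.1]
rz 0.0  dx 0.4 dy -1.7 dz 2.0 mm
```

```bash
python3 -m pendant '[{"dx":0,"dy":0,"dz":0.001,"rx":0,"ry":0,"rz":0,"hand":0.03},{"dx":0,"dy":0,"dz":0.001,"rx":0,"ry":0,"rz":0,"hand":0.03},{"dx":0,"dy":0,"dz":0,"rx":0,"ry":0,"rz":0,"hand":0.03},{"dx":0,"dy":0,"dz":0,"rx":0,"ry":0,"rz":0,"hand":0.03}]'
```

```text
clock: 8.22
position: [0.5335, -0.3969, 0.0204]
ee_rot: [0.0, 0.796, 0.606, 0.0]
contact_force: [-0.0, 0.3, -2.2]
width: 0.039
gripper_force: 60.9
```

```bash
python3 -m pendant '[{"dx":0,"dy":0,"dz":0.0007,"rx":0,"ry":0,"rz":0,"hand":0.03},{"dx":0,"dy":0,"dz":0,"rx":0,"ry":0,"rz":0,"hand":0.03},{"dx":0,"dy":0,"dz":0,"rx":0,"ry":0,"rz":0,"hand":0.03}]' | grep -E "posi|contact"
python3 -m pendant '[{"dx":0,"dy":0,"dz":0.0007,"rx":0,"ry":0,"rz":0,"hand":0.03},{"dx":0,"dy":0,"dz":0,"rx":0,"ry":0,"rz":0,"hand":0.03},{"dx":0,"dy":0,"dz":0,"rx":0,"ry":0,"rz":0,"hand":0.03}]'| grep -E "posi|contact"
```

```text
position: [0.5335, -0.3969, 0.0203]
contact_force: [-0.6, 1.9, 3.9]
position: [0.5335, -0.3969, 0.0203]
contact_force: [-1.9, 1.4, 8.0]
```

```bash
python3 -m pendant '[{"dx":0,"dy":0,"dz":0,"rx":0,"ry":0,"rz":0,"hand":0.06},{"dx":0,"dy":0,"dz":0,"rx":0,"ry":0,"rz":0,"hand":0.06},{"dx":0,"dy":0,"dz":0,"rx":0,"ry":0,"rz":0,"hand":0.06},{"dx":0,"dy":0,"dz":0,"rx":0,"ry":0,"rz":0,"hand":0.06},{"dx":0,"dy":0,"dz":-0.01,"rx":0,"ry":0,"rz":0,"hand":0.06},{"dx":0,"dy":0,"dz":-0.02,"rx":0,"ry":0,"rz":0,"hand":0.06},{"dx":0,"dy":0,"dz":-0.03,"rx":0,"ry":0,"rz":0,"hand":0.06},{"dx":0,"dy":0,"dz":-0.03,"rx":0,"ry":0,"rz":0,"hand":0.06},{"dx":0,"dy":0,"dz":-0.03,"rx":0,"ry":0,"rz":0,"hand":0.06},{"dx":0,"dy":0,"dz":-0.03,"rx":0,"ry":0,"rz":0,"hand":0.06},{"dx":0,"dy":0,"dz":0,"rx":0,"ry":0,"rz":0,"hand":0.06},{"dx":0,"dy":0,"dz":0,"rx":0,"ry":0,"rz":0,"hand":0.06}]'; python3 ov.py w4.png;python3 go.py .401 -.308 .12 -15.5
```

```text
clock: 9.72
position: [0.5345, -0.3978, 0.172]
ee_rot: [0.003, 0.796, 0.606, 0.001]
contact_force: [0.0, -0.1, 0.1]
width: 0.0599
gripper_force: 0.0
t 9.77 pos [ 0.5335 -0.3968  0.1699] yaw -15.5 tilt 0.08 w 0.0602 gf 0.0 F [ 0.  -1.   0.3]
rz 0.0  dx 50.2 dy -151.4 dz 49.9 mm
```

View pics/xw4.png

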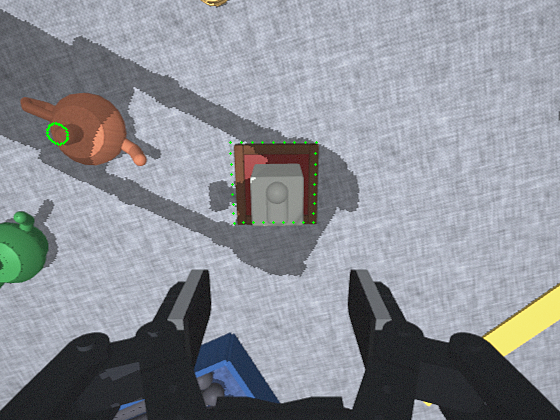

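The seal sits inside its recess (277,195). Next is the small teapot.

```bash
python3 -m pendant '[{"dx":0.01,"dy":-0.03,"dz":0.0,"rx":0,"ry":0,"rz":0,"hand":0.06},{"dx":0.01,"dy":-0.03,"dz":0.01,"rx":0,"ry":0,"rz":0,"hand":0.06},{"dx":0.01,"dy":-0.03,"dz":0.01,"rx":0,"ry":0,"rz":0,"hand":0.06},{"dx":0.01,"dy":-0.03,"dz":0.01,"rx":0,"ry":0,"rz":0,"hand":0.06},{"dx":0.01,"dy":-0.03,"dz":0.01,"rx":0,"ry":0,"rz":0,"hand":0.06},{"dx":0,"dy":-0.0014,"dz":0.01,"rx":0,"ry":0,"rz":0,"hand":0.06},{"dx":0,"dy":0,"dz":0,"rx":0,"ry":0,"rz":0,"hand":0.06},{"dx":0,"dy":0,"dz":0,"rx":0,"ry":0,"rz":0,"hand":0.06}]'>/dev/null; python3 go.py .401 -.308 .045 -15.5;  python3 ov.py w5.png
```

```text
t 10.43 pos [ 0.4004 -0.3078  0.1179] yaw -15.5 tilt 0.11 w 0.0598 gf 0.0 F [0.4 0.1 0.4]
rz 0.0  dx -0.0 dy 0.6 dz 72.9 mm
```

View pics/xw5.png

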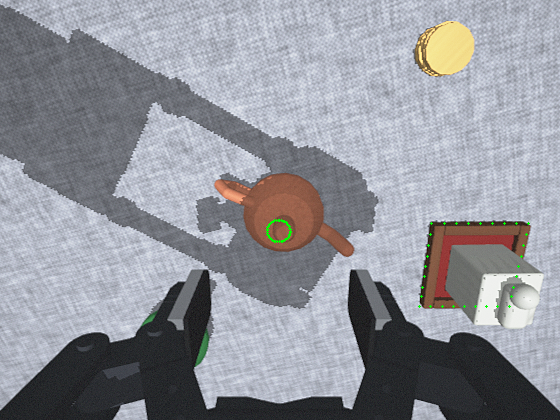

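The knob (279,231) matches the prediction. I'll check the green pot's clearance from the left finger.

Run:
```python
from h import *
p=onz('top0.png',643*.7,419*.7,.059)[:2]; d=p-np.array([.401,-.308]); t=np.radians(-15.5)
print(p,'tool y',d@[np.cos(t),np.sin(t)],'tool x',d@[-np.sin(t),np.cos(t)])
```

```text
[ 0.28856791 -0.38523537] tool y -0.08770272663945292 tool x -0.1044725251884338
```

Its knob is 136 mm away, so the fingers are clear.

```bash
python3 -m pendant '[{"dx":0,"dy":0.0006,"dz":0.015,"rx":0,"ry":0,"rz":0,"hand":0.06},{"dx":0,"dy":0,"dz":0.02,"rx":0,"ry":0,"rz":0,"hand":0.06},{"dx":0,"dy":0,"dz":0.018,"rx":0,"ry":0,"rz":0,"hand":0.06},{"dx":0,"dy":0,"dz":0.012,"rx":0,"ry":0,"rz":0,"hand":0.06},{"dx":0,"dy":0,"dz":0.008,"rx":0,"ry":0,"rz":0,"hand":0.06},{"dx":0,"dy":0,"dz":0,"rx":0,"ry":0,"rz":0,"hand":0.04},{"dx":0,"dy":0,"dz":0,"rx":0,"ry":0,"rz":0,"hand":0.02}]'|grep -E "posi|contact|width"
python3 -m pendant '[{"dx":0,"dy":0,"dz":0,"rx":0,"ry":0,"rz":0,"hand":0.005},{"dx":0,"dy":0,"dz":0,"rx":0,"ry":0,"rz":0,"hand":0.005},{"dx":0,"dy":0,"dz":0,"rx":0,"ry":0,"rz":0,"hand":0.005},{"dx":0,"dy":0,"dz":0,"rx":0,"ry":0,"rz":0,"hand":0.005},{"dx":0,"dy":0,"dz":0,"rx":0,"ry":0,"rz":0,"hand":0.005},{"dx":0,"dy":0,"dz":0,"rx":0,"ry":0,"rz":0,"hand":0.005},{"dx":0,"dy":0,"dz":0,"rx":0,"ry":0,"rz":0,"hand":0.005}]' 50; python3 go.py .401 -.308 .17 -15.5
```

```text
position: [0.4022, -0.309, 0.0459]
contact_force: [-0.7, 0.4, 0.2]
width: 0.0367
clock: 11.65
position: [0.4024, -0.3093, 0.0468]
ee_rot: [0.002, 0.796, 0.606, 0.0]
contact_force: [1.2, -1.1, 6.0]
width: 0.011
gripper_force: 49.2
t 11.65 pos [ 0.4024 -0.3093  0.0468] yaw -15.5 tilt 0.18 w 0.011 gf 49.2 F [ 1.2 -1.1  6. ]
rz 0.0  dx 0.8 dy -1.7 dz -123.2 mm
```

```bash
python3 -m pendant '[{"dx":0,"dy":0,"dz":-0.002,"rx":0,"ry":0,"rz":0,"hand":0.005},{"dx":0,"dy":0,"dz":-0.004,"rx":0,"ry":0,"rz":0,"hand":0.005},{"dx":0,"dy":0,"dz":-0.004,"rx":0,"ry":0,"rz":0,"hand":0.005},{"dx":0,"dy":0,"dz":0,"rx":0,"ry":0,"rz":0,"hand":0.005},{"dx":0,"dy":0,"dz":0,"rx":0,"ry":0,"rz":0,"hand":0.005},{"dx":0,"dy":0,"dz":0,"rx":0,"ry":0,"rz":0,"hand":0.005}]' ; python3 ov.py w6.png
```

```text
clock: 12.15
position: [0.4012, -0.3082, 0.0557]
ee_rot: [-0.0, 0.796, 0.606, 0.0]
contact_force: [-0.1, -0.6, -0.3]
width: 0.0113
gripper_force: 48.8
```

View pics/xw6.png

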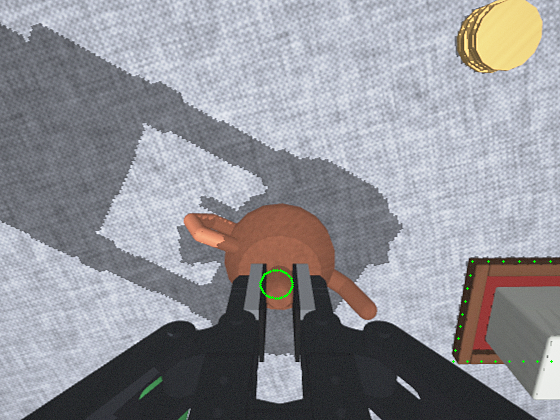

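```bash
python3 -m pendant '[{"dx":0,"dy":0,"dz":-0.004,"rx":0,"ry":0,"rz":0,"hand":0.005},{"dx":0,"dy":0,"dz":-0.004,"rx":0,"ry":0,"rz":0,"hand":0.005},{"dx":0,"dy":0,"dz":-0.004,"rx":0,"ry":0,"rz":0,"hand":0.005},{"dx":0,"dy":0,"dz":0,"rx":0,"ry":0,"rz":0,"hand":0.005},{"dx":0,"dy":0,"dz":0,"rx":0,"ry":0,"rz":0,"hand":0.005},{"dx":0,"dy":0,"dz":0,"rx":0,"ry":0,"rz":0,"hand":0.005}]' | grep -E "posi|cont|wid"
python3 - <<'E'
from h import *
snap('wrist','w7.png')
for f in ['w5','w6','w7']:
    i=cv2.imread('pics/%s.png'%f).astype(int); m=(i[:,:,2]>1.6*i[:,:,0])&(i[:,:,2]>60); m[:,390:]=0
    y,x=np.nonzero(m); print(f,x.min(),x.max(),y.min(),y.max(),m.sum())
E
```

```text
position: [0.4014, -0.3084, 0.068]
contact_force: [0.1, 0.3, -1.5]
width: 0.0112
w5 215 353 173 256 5986
w6 184 376 204 319 9373
w7 184 376 204 319 9370
```

The pot's image didn't change while lifting, so it is held. I'll carry it to the small round stand.

```bash
python3 -m pendant '[{"dx":0,"dy":0,"dz":-0.01,"rx":0,"ry":0,"rz":0,"hand":0.005},{"dx":0,"dy":0,"dz":-0.02,"rx":0,"ry":0,"rz":0,"hand":0.005},{"dx":0,"dy":0,"dz":-0.02,"rx":0,"ry":0,"rz":0,"hand":0.005},{"dx":0,"dy":0,"dz":-0.02,"rx":0,"ry":0,"rz":0,"hand":0.005},{"dx":0,"dy":0,"dz":-0.02,"rx":0,"ry":0,"rz":0,"hand":0.005},{"dx":0,"dy":0,"dz":-0.01,"rx":0,"ry":0,"rz":0,"hand":0.005},{"dx":0,"dy":0,"dz":0,"rx":0,"ry":0,"rz":0,"hand":0.005},{"dx":0,"dy":0,"dz":0,"rx":0,"ry":0,"rz":0,"hand":0.005}]' | grep -E "posi|cont|wid"; python3 go.py .6565 .1553 .17 -15.5
```

```text
position: [0.4014, -0.3084, 0.1681]
contact_force: [0.5, -0.9, -1.4]
width: 0.011
t 13.42 pos [ 0.4014 -0.3084  0.1681] yaw -15.5 tilt 0.04 w 0.011 gf 48.9 F [ 0.5 -0.9 -1.4]
rz 0.0  dx 515.0 dy 121.9 dz -1.9 mm
```

```bash
python3 -m pendant '[{"dx":0.0077,"dy":0.0018,"dz":0,"rx":0,"ry":0,"rz":0,"hand":0.005},{"dx":0.018,"dy":0.0043,"dz":0,"rx":0,"ry":0,"rz":0,"hand":0.005},{"dx":0.0257,"dy":0.0061,"dz":0,"rx":0,"ry":0,"rz":0,"hand":0.005},{"dx":0.0257,"dy":0.0061,"dz":0,"rx":0,"ry":0,"rz":0,"hand":0.005},{"dx":0.0257,"dy":0.0061,"dz":0,"rx":0,"ry":0,"rz":0,"hand":0.005},{"dx":0.0257,"dy":0.0061,"dz":0,"rx":0,"ry":0,"rz":0,"hand":0.005},{"dx":0.0257,"dy":0.0061,"dz":0,"rx":0,"ry":0,"rz":0,"hand":0.005},{"dx":0.0257,"dy":0.0061,"dz":0,"rx":0,"ry":0,"rz":0,"hand":0.005},{"dx":0.0257,"dy":0.0061,"dz":0,"rx":0,"ry":0,"rz":0,"hand":0.005},{"dx":0.0257,"dy":0.0061,"dz":0,"rx":0,"ry":0,"rz":0,"hand":0.005},{"dx":0.0257,"dy":0.0061,"dz":0,"rx":0,"ry":0,"rz":0,"hand":0.005}]'>/dev/null
python3 -m pendant '[{"dx":0.0257,"dy":0.0061,"dz":0,"rx":0,"ry":0,"rz":0,"hand":0.005},{"dx":0.0257,"dy":0.0061,"dz":0,"rx":0,"ry":0,"rz":0,"hand":0.005},{"dx":0.0257,"dy":0.0061,"dz":0,"rx":0,"ry":0,"rz":0,"hand":0.005},{"dx":0.0257,"dy":0.0061,"dz":0,"rx":0,"ry":0,"rz":0,"hand":0.005},{"dx":0.0257,"dy":0.0061,"dz":0,"rx":0,"ry":0,"rz":0,"hand":0.005},{"dx":0.0257,"dy":0.0061,"dz":0,"rx":0,"ry":0,"rz":0,"hand":0.005},{"dx":0.0257,"dy":0.0061,"dz":0,"rx":0,"ry":0,"rz":0,"hand":0.005},{"dx":0.0257,"dy":0.0061,"dz":0,"rx":0,"ry":0,"rz":0,"hand":0.005},{"dx":0.0257,"dy":0.0061,"dz":0,"rx":0,"ry":0,"rz":0,"hand":0.005},{"dx":0.018,"dy":0.0043,"dz":0,"rx":0,"ry":0,"rz":0,"hand":0.005},{"dx":0.0077,"dy":0.0018,"dz":0,"rx":0,"ry":0,"rz":0,"hand":0.005},{"dx":0,"dy":0,"dz":0,"rx":0,"ry":0,"rz":0,"hand":0.005}]' >/dev/null; python3 go.py .6565 .1553 .07 -15.5
```

```text
t 15.33 pos [0.6556 0.1564 0.1658] yaw -15.3 tilt 0.17 w 0.0111 gf 48.9 F [-0.1 -0.3 -1. ]
rz 0.2  dx -0.8 dy 1.1 dz 95.8 mm
```

```bash
python3 -m pendant '[{"dx":0,"dy":0,"dz":0.01,"rx":0,"ry":0,"rz":0,"hand":0.005},{"dx":0,"dy":0,"dz":0.02,"rx":0,"ry":0,"rz":0,"hand":0.005},{"dx":0,"dy":0,"dz":0.02,"rx":0,"ry":0,"rz":0,"hand":0.005},{"dx":0,"dy":0,"dz":0.02,"rx":0,"ry":0,"rz":0,"hand":0.005},{"dx":0,"dy":0,"dz":0.015,"rx":0,"ry":0,"rz":0,"hand":0.005},{"dx":0,"dy":0,"dz":0.01,"rx":0,"ry":0,"rz":0,"hand":0.005},{"dx":0,"dy":0,"dz":0,"rx":0,"ry":0,"rz":0,"hand":0.005},{"dx":0,"dy":0,"dz":0,"rx":0,"ry":0,"rz":0,"hand":0.005},{"dx":0,"dy":0,"dz":0,"rx":0,"ry":0,"rz":0,"hand":0.005}]' >/dev/null; python3 go.py .6565 .1553 .051 -15.5
python3 - <<'E'
from h import *
im=snap('wrist','w8.png'); snap('top','t8.png')
# red lining/dark rim circle check in the top picture: the rim seen around the pot
i=cv2.imread('pics/w8.png'); j=cv2.imread('pics/t8.png')[105:180,175:250]
cv2.imwrite('pics/c8.png',np.hstack([i,cv2.resize(j,(240,240),interpolation=3).repeat(1,0) if 0 else cv2.copyMakeBorder(cv2.resize(j,(240,240),interpolation=3),0,180,0,0,0)]))
E
```

```text
t 16.08 pos [0.6566 0.154  0.0738] yaw -15.5 tilt 0.09 w 0.0108 gf 48.9 F [-0.2  0.2 -0.9]
rz 0.0  dx 1.2 dy -0.4 dz 22.8 mm
```

View pics/c8.png

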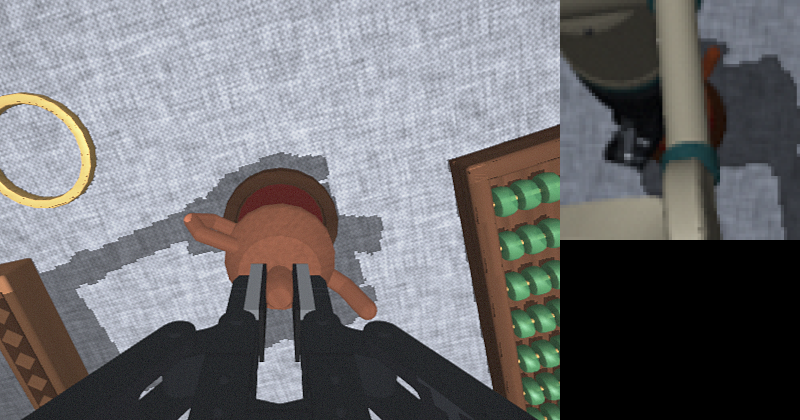

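The pot at 280 px is centred over the rim (225–337 px). I'll lower it and feel for contact.

```bash
python3 -m pendant '[{"dx":0.0012,"dy":0,"dz":0.005,"rx":0,"ry":0,"rz":0,"hand":0.005},{"dx":0,"dy":0,"dz":0.007,"rx":0,"ry":0,"rz":0,"hand":0.005},{"dx":0,"dy":0,"dz":0.005,"rx":0,"ry":0,"rz":0,"hand":0.005},{"dx":0,"dy":0,"dz":0.003,"rx":0,"ry":0,"rz":0,"hand":0.005},{"dx":0,"dy":0,"dz":0.001,"rx":0,"ry":0,"rz":0,"hand":0.005},{"dx":0,"dy":0,"dz":0,"rx":0,"ry":0,"rz":0,"hand":0.005},{"dx":0,"dy":0,"dz":0,"rx":0,"ry":0,"rz":0,"hand":0.005}]' |grep -E "posi|cont"
python3 -m pendant '[{"dx":0,"dy":0,"dz":0.001,"rx":0,"ry":0,"rz":0,"hand":0.005},{"dx":0,"dy":0,"dz":0,"rx":0,"ry":0,"rz":0,"hand":0.005},{"dx":0,"dy":0,"dz":0,"rx":0,"ry":0,"rz":0,"hand":0.005}]' |grep -E "posi|cont"
python3 -m pendant '[{"dx":0,"dy":0,"dz":0.0007,"rx":0,"ry":0,"rz":0,"hand":0.005},{"dx":0,"dy":0,"dz":0,"rx":0,"ry":0,"rz":0,"hand":0.005},{"dx":0,"dy":0,"dz":0,"rx":0,"ry":0,"rz":0,"hand":0.005}]' |grep -E "posi|cont"
```

```text
position: [0.6559, 0.1556, 0.0519]
contact_force: [-1.3, -0.1, 1.2]
position: [0.656, 0.1557, 0.0518]
contact_force: [-3.2, -0.5, 5.7]
position: [0.656, 0.1556, 0.0518]
contact_force: [-4.1, -0.5, 9.2]
```

```bash
python3 -m pendant '[{"dx":0,"dy":0,"dz":0,"rx":0,"ry":0,"rz":0,"hand":0.06},{"dx":0,"dy":0,"dz":0,"rx":0,"ry":0,"rz":0,"hand":0.06},{"dx":0,"dy":0,"dz":0,"rx":0,"ry":0,"rz":0,"hand":0.06},{"dx":0,"dy":0,"dz":0,"rx":0,"ry":0,"rz":0,"hand":0.06},{"dx":0,"dy":0,"dz":-0.01,"rx":0,"ry":0,"rz":0,"hand":0.06},{"dx":0,"dy":0,"dz":-0.02,"rx":0,"ry":0,"rz":0,"hand":0.06},{"dx":0,"dy":0,"dz":-0.03,"rx":0,"ry":0,"rz":0,"hand":0.06},{"dx":0,"dy":0,"dz":-0.03,"rx":0,"ry":0,"rz":-6,"hand":0.06},{"dx":0,"dy":0,"dz":-0.01,"rx":0,"ry":0,"rz":-7,"hand":0.06},{"dx":0,"dy":0,"dz":0,"rx":0,"ry":0,"rz":-0.2,"hand":0.06},{"dx":0,"dy":0,"dz":0,"rx":0,"ry":0,"rz":0,"hand":0.06},{"dx":0,"dy":0,"dz":0,"rx":0,"ry":0,"rz":0,"hand":0.06}]'|grep -E "posi|cont|wid"; python3 go.py .474 .117 .10 -2.3
```

```text
position: [0.6554, 0.1555, 0.1491]
contact_force: [-0.6, -0.0, -0.4]
width: 0.0599
t 18.27 pos [0.6554 0.1555 0.1491] yaw -2.4 tilt 0.13 w 0.0599 gf 0.0 F [-0.6 -0.  -0.4]
rz -0.1  dx -45.7 dy -179.7 dz 49.1 mm
```

```bash
python3 -m pendant '[{"dx":-0.007,"dy":-0.027,"dz":0,"rx":0,"ry":0,"rz":0,"hand":0.06},{"dx":-0.008,"dy":-0.03,"dz":0,"rx":0,"ry":0,"rz":0,"hand":0.06},{"dx":-0.008,"dy":-0.03,"dz":0.009,"rx":0,"ry":0,"rz":0,"hand":0.06},{"dx":-0.008,"dy":-0.03,"dz":0.01,"rx":0,"ry":0,"rz":0,"hand":0.06},{"dx":-0.008,"dy":-0.03,"dz":0.01,"rx":0,"ry":0,"rz":0,"hand":0.06},{"dx":-0.0067,"dy":-0.0327,"dz":0.01,"rx":0,"ry":0,"rz":0,"hand":0.06},{"dx":0,"dy":0,"dz":0.01,"rx":0,"ry":0,"rz":0,"hand":0.06},{"dx":0,"dy":0,"dz":0,"rx":0,"ry":0,"rz":0,"hand":0.06},{"dx":0,"dy":0,"dz":0,"rx":0,"ry":0,"rz":0,"hand":0.06}]'>/dev/null; python3 go.py .474 .117 .007 -2.3
python3 - <<'E'
from h import *
# bar in the wrist picture: orange mask -> centre and axis of the top, on z=26 mm
snap('wrist','w9.png'); i=cv2.imread('pics/w9.png'); h=cv2.cvtColor(i,cv2.COLOR_BGR2HSV)
m=((h[:,:,0]<18)&(h[:,:,1]>100)).astype(np.uint8); n,l,s,c=cv2.connectedComponentsWithStats(m)
for k in range(1,n):
    if s[k,4]>400:
        y,x=np.nonzero(l==k); r=cv2.minAreaRect(np.c_[x,y].astype(np.float32)); b=cv2.boxPoints(r)
        W=np.array([onz('w9.png',*p,.026)[:2] for p in b]); d=np.diff(W,axis=0)
        print(s[k],'centre',W.mean(0),'sides',np.linalg.norm(d,axis=1),np.degrees(np.arctan2(d[:,1],d[:,0])))
E
```

```text
t 19.02 pos [0.4746 0.117  0.1003] yaw -2.3 tilt 0.09 w 0.0601 gf 0.0 F [-0.2  0.4 -0.5]
rz -0.0  dx 0.0 dy -0.6 dz 93.3 mm
[ 497   92   63  109 5054] centre [0.62674283 0.15763802] sides [0.03542751 0.06669908 0.03900445] [ -2.37825835 -78.34767826 177.64003214]
[ 259  126   46  177 7210] centre [0.47695889 0.11702806] sides [0.02651586 0.12018103 0.0313467 ] [ -2.37287334 -91.10259793 177.66106168]
```

```bash
python3 -m pendant '[{"dx":0,"dy":0,"dz":0.015,"rx":0,"ry":0,"rz":0,"hand":0.06},{"dx":0,"dy":0,"dz":0.025,"rx":0,"ry":0,"rz":0,"hand":0.06},{"dx":0,"dy":0,"dz":0.025,"rx":0,"ry":0,"rz":0,"hand":0.06},{"dx":0,"dy":0,"dz":0.015,"rx":0,"ry":0,"rz":0,"hand":0.06},{"dx":0,"dy":0,"dz":0.009,"rx":0,"ry":0,"rz":0,"hand":0.06},{"dx":0,"dy":0,"dz":0.004,"rx":0,"ry":0,"rz":0,"hand":0.06},{"dx":0,"dy":0,"dz":0,"rx":0,"ry":0,"rz":0,"hand":0.06},{"dx":0,"dy":0,"dz":0,"rx":0,"ry":0,"rz":0,"hand":0.06}]'|grep -E "posi|cont|wid"
python3 -m pendant '[{"dx":0,"dy":0,"dz":0,"rx":0,"ry":0,"rz":0,"hand":0.04},{"dx":0,"dy":0,"dz":0,"rx":0,"ry":0,"rz":0,"hand":0.018},{"dx":0,"dy":0,"dz":0,"rx":0,"ry":0,"rz":0,"hand":0.018},{"dx":0,"dy":0,"dz":0,"rx":0,"ry":0,"rz":0,"hand":0.018},{"dx":0,"dy":0,"dz":0,"rx":0,"ry":0,"rz":0,"hand":0.018},{"dx":0,"dy":0,"dz":0,"rx":0,"ry":0,"rz":0,"hand":0.018},{"dx":0,"dy":0,"dz":0,"rx":0,"ry":0,"rz":0,"hand":0.018},{"dx":0,"dy":0,"dz":0,"rx":0,"ry":0,"rz":0,"hand":0.018}]' 60;  python3 go.py .474 .117 .007 -2.3
```

```text
position: [0.4762, 0.1172, 0.0087]
contact_force: [-0.5, 0.2, 0.4]
width: 0.0602
clock: 20.4
position: [0.4759, 0.1172, 0.0093]
ee_rot: [0.001, 0.721, 0.693, 0.001]
contact_force: [-0.7, 0.0, 6.3]
width: 0.0271
gripper_force: 60.1
t 20.4 pos [0.4759 0.1172 0.0093] yaw -2.3 tilt 0.14 w 0.0271 gf 60.1 F [-0.7  0.   6.3]
rz 0.0  dx -0.2 dy -1.9 dz 2.3 mm
```

```bash
python3 -m pendant '[{"dx":0,"dy":0,"dz":-0.005,"rx":0,"ry":0,"rz":0,"hand":0.018},{"dx":0,"dy":0,"dz":-0.015,"rx":0,"ry":0,"rz":0,"hand":0.018},{"dx":0,"dy":0,"dz":-0.025,"rx":0,"ry":0,"rz":0,"hand":0.018},{"dx":0,"dy":0,"dz":-0.03,"rx":0,"ry":0,"rz":0,"hand":0.018},{"dx":0,"dy":0,"dz":-0.03,"rx":0,"ry":0,"rz":2,"hand":0.018},{"dx":0,"dy":0,"dz":-0.02,"rx":0,"ry":0,"rz":3,"hand":0.018},{"dx":0,"dy":0,"dz":-0.01,"rx":0,"ry":0,"rz":1.1,"hand":0.018},{"dx":0,"dy":0,"dz":0,"rx":0,"ry":0,"rz":0,"hand":0.018},{"dx":0,"dy":0,"dz":0,"rx":0,"ry":0,"rz":0,"hand":0.018}]'|grep -E "posi|cont|wid";  python3 go.py .672 -.147 .13 -8.4
```

```text
position: [0.4744, 0.117, 0.1428]
contact_force: [-0.3, -0.4, -2.1]
width: 0.0265
t 21.15 pos [0.4744 0.117  0.1428] yaw -8.3 tilt 0.03 w 0.0265 gf 59.4 F [-0.3 -0.4 -2.1]
rz 0.1  dx -232.3 dy 234.0 dz 12.8 mm
```

```bash
python3 -m pendant '[{"dx":-0.0058,"dy":0.0058,"dz":0,"rx":0,"ry":0,"rz":0,"hand":0.018},{"dx":-0.0135,"dy":0.0137,"dz":0,"rx":0,"ry":0,"rz":0,"hand":0.018},{"dx":-0.0194,"dy":0.0195,"dz":0,"rx":0,"ry":0,"rz":0,"hand":0.018},{"dx":-0.0194,"dy":0.0195,"dz":0,"rx":0,"ry":0,"rz":0,"hand":0.018},{"dx":-0.0194,"dy":0.0195,"dz":0,"rx":0,"ry":0,"rz":0,"hand":0.018},{"dx":-0.0194,"dy":0.0195,"dz":0,"rx":0,"ry":0,"rz":0,"hand":0.018},{"dx":-0.0194,"dy":0.0195,"dz":0,"rx":0,"ry":0,"rz":0,"hand":0.018},{"dx":-0.0194,"dy":0.0195,"dz":0,"rx":0,"ry":0,"rz":0,"hand":0.018}]'>/dev/null
python3 -m pendant '[{"dx":-0.0194,"dy":0.0195,"dz":0,"rx":0,"ry":0,"rz":0,"hand":0.018},{"dx":-0.0194,"dy":0.0195,"dz":0,"rx":0,"ry":0,"rz":0,"hand":0.018},{"dx":-0.0194,"dy":0.0195,"dz":0,"rx":0,"ry":0,"rz":0,"hand":0.018},{"dx":-0.0194,"dy":0.0195,"dz":0,"rx":0,"ry":0,"rz":0,"hand":0.018},{"dx":-0.0135,"dy":0.0137,"dz":0.01,"rx":0,"ry":0,"rz":0,"hand":0.018},{"dx":-0.0058,"dy":0.0058,"dz":0.02,"rx":0,"ry":0,"rz":0,"hand":0.018},{"dx":0,"dy":0,"dz":0.03,"rx":0,"ry":0,"rz":0,"hand":0.018},{"dx":0,"dy":0,"dz":0.02,"rx":0,"ry":0,"rz":0,"hand":0.018},{"dx":0,"dy":0,"dz":0.01,"rx":0,"ry":0,"rz":0,"hand":0.018},{"dx":0,"dy":0,"dz":0,"rx":0,"ry":0,"rz":0,"hand":0.018},{"dx":0,"dy":0,"dz":0,"rx":0,"ry":0,"rz":0,"hand":0.018},{"dx":0,"dy":0,"dz":0,"rx":0,"ry":0,"rz":0,"hand":0.018}]'|grep -E "posi|cont|wid";  python3 go.py .672 -.147 .0155 -8.4
```

```text
position: [0.6735, -0.1474, 0.054]
contact_force: [0.0, -0.7, -1.2]
width: 0.0266
t 22.82 pos [ 0.6735 -0.1474  0.054 ] yaw -8.3 tilt 0.1 w 0.0266 gf 59.3 F [ 0.  -0.7 -1.2]
rz 0.1  dx 0.2 dy -1.6 dz 38.5 mm
```

```bash
cat > lin.py <<'E'
import sys
from h import *
f=sys.argv[1]; snap('wrist',f); h=cv2.cvtColor(cv2.imread('pics/'+f),cv2.COLOR_BGR2HSV)
m=(((h[:,:,0]>172)|(h[:,:,0]<4))&(h[:,:,1]>140)&(h[:,:,2]>40)).astype(np.uint8); n,l,s,c=cv2.connectedComponentsWithStats(m)
q=manip.get_state(); w=q['ee_rot']; T=R.from_quat([w[1],w[2],w[3],w[0]]).as_matrix()
for k in range(1,n):
    if s[k,4]>60:
        y,x=np.nonzero(l==k); W=(np.array([onz(f,*p,.005) for p in np.c_[x,y]])-q['position'])@T
        print('px',s[k],'tool x mm',np.round(1e3*np.percentile(W[:,0],[1,99]),1),'tool y',np.round(1e3*np.percentile(W[:,1],[1,99]),1))
E
python3 lin.py w10.png
```

```text
px [253 137  56  11 343] tool x mm [52.  56.2] tool y [-12.7  15.2]
px [238 164   6 100 211] tool x mm [-15.8  42.4] tool y [-21.9 -20.4]
```

Run:
```python
from h import *
i=cv2.imread('pics/w10.png'); d=json.load(open('pics/w10.png.json')); q=d['st']
w=q['ee_rot']; T=R.from_quat([w[1],w[2],w[3],w[0]]).as_matrix()
for v in range(96,160,3): print(v,i[v,262:270].mean(0).astype(int),i[v,290:298].mean(0).astype(int),'x at z=.01',round(1e3*((onz('w10.png',279,v,.01)-q['position'])@T)[0],1))
```

```text
96 [201 189 184] [224 214 210] x at z=.01 78.0
99 [213 203 197] [225 216 210] x at z=.01 76.6
102 [231 217 210] [227 213 205] x at z=.01 75.2
105 [ 57  78 120] [ 62  82 124] x at z=.01 73.7
108 [ 73  97 141] [ 76 101 146] x at z=.01 72.3
111 [ 76  99 146] [ 76 101 147] x at z=.01 70.9
114 [ 76 101 148] [ 77 103 151] x at z=.01 69.4
117 [ 78 104 150] [ 77 102 149] x at z=.01 67.9
120 [53 66 97] [51 66 98] x at z=.01 66.5
123 [113 116 214] [113 115 215] x at z=.01 65.0
126 [111 114 212] [109 111 210] x at z=.01 63.5
129 [110 110 211] [108 110 210] x at z=.01 62.0
132 [110 110 210] [108 108 209] x at z=.01 60.5
135 [109 110 210] [106 107 207] x at z=.01 59.0
138 [ 49  49 108] [ 83  84 166] x at z=.01 57.5
141 [42 44 99] [ 48  49 108] x at z=.01 55.9
144 [42 44 99] [41 42 97] x at z=.01 54.4
147 [45 47 99] [36 36 95] x at z=.01 52.9
150 [ 61  82 112] [ 61  82 112] x at z=.01 51.3
153 [ 61  81 112] [ 64  84 115] x at z=.01 49.7
156 [ 61  82 112] [ 60  80 111] x at z=.01 48.2
159 [ 90 124 174] [ 83 114 160] x at z=.01 46.6
```

```bash
python3 -m pendant '[{"dx":-0.001,"dy":0,"dz":0.01,"rx":0,"ry":0,"rz":0,"hand":0.018},{"dx":0,"dy":0,"dz":0.012,"rx":0,"ry":0,"rz":0,"hand":0.018},{"dx":0,"dy":0,"dz":0.008,"rx":0,"ry":0,"rz":0,"hand":0.018},{"dx":0,"dy":0,"dz":0.004,"rx":0,"ry":0,"rz":0,"hand":0.018},{"dx":0,"dy":0,"dz":0.002,"rx":0,"ry":0,"rz":0,"hand":0.018},{"dx":0,"dy":0,"dz":0.001,"rx":0,"ry":0,"rz":0,"hand":0.018},{"dx":0,"dy":0,"dz":0.001,"rx":0,"ry":0,"rz":0,"hand":0.018},{"dx":0,"dy":0,"dz":0,"rx":0,"ry":0,"rz":0,"hand":0.018},{"dx":0,"dy":0,"dz":0,"rx":0,"ry":0,"rz":0,"hand":0.018}]'|grep -E "posi|cont|wid"
python3 -m pendant '[{"dx":0,"dy":0,"dz":0.001,"rx":0,"ry":0,"rz":0,"hand":0.018},{"dx":0,"dy":0,"dz":0,"rx":0,"ry":0,"rz":0,"hand":0.018},{"dx":0,"dy":0,"dz":0,"rx":0,"ry":0,"rz":0,"hand":0.018}]'|grep -E "posi|cont"
python3 -m pendant '[{"dx":0,"dy":0,"dz":0.0007,"rx":0,"ry":0,"rz":0,"hand":0.018},{"dx":0,"dy":0,"dz":0,"rx":0,"ry":0,"rz":0,"hand":0.018},{"dx":0,"dy":0,"dz":0,"rx":0,"ry":0,"rz":0,"hand":0.018}]'|grep -E "posi|cont"
```

```text
position: [0.6728, -0.1481, 0.0155]
contact_force: [0.7, 0.2, -1.3]
width: 0.0269
position: [0.6727, -0.1481, 0.0144]
contact_force: [0.5, -0.1, -1.6]
position: [0.6727, -0.1481, 0.0144]
contact_force: [-2.8, 0.1, 5.9]
```

The bar touches down at the expected height. I'll release it and go on to the large teapot.

```bash
python3 -m pendant '[{"dx":0,"dy":0,"dz":0,"rx":0,"ry":0,"rz":0,"hand":0.06},{"dx":0,"dy":0,"dz":0,"rx":0,"ry":0,"rz":0,"hand":0.06},{"dx":0,"dy":0,"dz":0,"rx":0,"ry":0,"rz":0,"hand":0.06},{"dx":0,"dy":0,"dz":0,"rx":0,"ry":0,"rz":0,"hand":0.06},{"dx":0,"dy":0,"dz":-0.01,"rx":0,"ry":0,"rz":0,"hand":0.06},{"dx":0,"dy":0,"dz":-0.03,"rx":0,"ry":0,"rz":0,"hand":0.06},{"dx":0,"dy":0,"dz":-0.03,"rx":0,"ry":0,"rz":0,"hand":0.06},{"dx":0,"dy":0,"dz":-0.03,"rx":0,"ry":0,"rz":0,"hand":0.06},{"dx":0,"dy":0,"dz":-0.03,"rx":0,"ry":0,"rz":0,"hand":0.06},{"dx":0,"dy":0,"dz":-0.01,"rx":0,"ry":0,"rz":0,"hand":0.06},{"dx":0,"dy":0,"dz":0,"rx":0,"ry":0,"rz":0,"hand":0.06},{"dx":0,"dy":0,"dz":0,"rx":0,"ry":0,"rz":0,"hand":0.06}]'|grep -E "posi|cont|wid"; python3 go.py .4785 -.1072 .12 -8.4
```

```text
position: [0.6724, -0.1481, 0.1537]
contact_force: [1.0, -0.2, -0.1]
width: 0.0597
t 25.12 pos [ 0.6724 -0.1481  0.1537] yaw -8.4 tilt 0.04 w 0.0597 gf 0.0 F [ 1.  -0.2 -0.1]
rz 0.0  dx 12.1 dy -197.8 dz 33.7 mm
```

```bash
python3 -m pendant '[{"dx":0.002,"dy":-0.03,"dz":0,"rx":0,"ry":0,"rz":0,"hand":0.06},{"dx":0.002,"dy":-0.035,"dz":0,"rx":0,"ry":0,"rz":0,"hand":0.06},{"dx":0.002,"dy":-0.035,"dz":0,"rx":0,"ry":0,"rz":0,"hand":0.06},{"dx":0.002,"dy":-0.035,"dz":0,"rx":0,"ry":0,"rz":0,"hand":0.06},{"dx":0.002,"dy":-0.035,"dz":0,"rx":0,"ry":0,"rz":0,"hand":0.06},{"dx":0.002,"dy":-0.0278,"dz":0.013,"rx":0,"ry":0,"rz":0,"hand":0.06},{"dx":0,"dy":0,"dz":0.02,"rx":0,"ry":0,"rz":0,"hand":0.06},{"dx":0,"dy":0,"dz":0,"rx":0,"ry":0,"rz":0,"hand":0.06},{"dx":0,"dy":0,"dz":0,"rx":0,"ry":0,"rz":0,"hand":0.06}]'|grep -E "posi|cont|wid"; python3 go.py .4785 -.1072 .061 -8.4
```

```text
position: [0.4771, -0.1069, 0.1187]
contact_force: [-0.1, -0.1, 0.9]
width: 0.0598
t 25.87 pos [ 0.4771 -0.1069  0.1187] yaw -8.4 tilt 0.25 w 0.0598 gf 0.0 F [-0.1 -0.1  0.9]
rz 0.0  dx -0.1 dy 1.4 dz 57.7 mm
```

```bash
python3 -m pendant '[{"dx":0,"dy":0.0008,"dz":0.015,"rx":0,"ry":0,"rz":0,"hand":0.06},{"dx":0,"dy":0,"dz":0.02,"rx":0,"ry":0,"rz":0,"hand":0.06},{"dx":0,"dy":0,"dz":0.014,"rx":0,"ry":0,"rz":0,"hand":0.06},{"dx":0,"dy":0,"dz":0.008,"rx":0,"ry":0,"rz":0,"hand":0.06},{"dx":0,"dy":0,"dz":0,"rx":0,"ry":0,"rz":0,"hand":0.06},{"dx":0,"dy":0,"dz":0,"rx":0,"ry":0,"rz":0,"hand":0.04}]'|grep -E "posi|cont|wid"
python3 -m pendant '[{"dx":0,"dy":0,"dz":0,"rx":0,"ry":0,"rz":0,"hand":0.02},{"dx":0,"dy":0,"dz":0,"rx":0,"ry":0,"rz":0,"hand":0.006},{"dx":0,"dy":0,"dz":0,"rx":0,"ry":0,"rz":0,"hand":0.006},{"dx":0,"dy":0,"dz":0,"rx":0,"ry":0,"rz":0,"hand":0.006},{"dx":0,"dy":0,"dz":0,"rx":0,"ry":0,"rz":0,"hand":0.006},{"dx":0,"dy":0,"dz":0,"rx":0,"ry":0,"rz":0,"hand":0.006},{"dx":0,"dy":0,"dz":0,"rx":0,"ry":0,"rz":0,"hand":0.006},{"dx":0,"dy":0,"dz":0,"rx":0,"ry":0,"rz":0,"hand":0.006},{"dx":0,"dy":0,"dz":0,"rx":0,"ry":0,"rz":0,"hand":0.006}]' 70;  python3 go.py .4785 -.1072 .061 -8.4
python3 -m pendant '[{"dx":0,"dy":0,"dz":-0.002,"rx":0,"ry":0,"rz":0,"hand":0.006},{"dx":0,"dy":0,"dz":-0.004,"rx":0,"ry":0,"rz":0,"hand":0.006},{"dx":0,"dy":0,"dz":-0.004,"rx":0,"ry":0,"rz":0,"hand":0.006},{"dx":0,"dy":0,"dz":0,"rx":0,"ry":0,"rz":0,"hand":0.006},{"dx":0,"dy":0,"dz":0,"rx":0,"ry":0,"rz":0,"hand":0.006},{"dx":0,"dy":0,"dz":0,"rx":0,"ry":0,"rz":0,"hand":0.006}]'
```

```text
position: [0.4802, -0.1078, 0.0634]
contact_force: [0.4, 0.5, -0.5]
width: 0.0495
clock: 27.12
position: [0.4801, -0.1078, 0.0646]
ee_rot: [0.001, 0.757, 0.654, 0.001]
contact_force: [-1.2, 0.1, 6.7]
width: 0.0121
gripper_force: 68.5
t 27.12 pos [ 0.4801 -0.1078  0.0646] yaw -8.4 tilt 0.13 w 0.0121 gf 68.5 F [-1.2  0.1  6.7]
rz 0.0  dx 0.4 dy -1.6 dz 3.6 mm
clock: 27.62
position: [0.4792, -0.1075, 0.0734]
ee_rot: [-0.0, 0.757, 0.654, -0.0]
contact_force: [0.3, -0.0, -2.4]
width: 0.0122
gripper_force: 68.4
```

```bash
python3 -m pendant '[{"dx":0,"dy":0,"dz":-0.01,"rx":0,"ry":0,"rz":0,"hand":0.006},{"dx":0,"dy":0,"dz":-0.02,"rx":0,"ry":0,"rz":0,"hand":0.006},{"dx":0,"dy":0,"dz":-0.02,"rx":0,"ry":0,"rz":0,"hand":0.006},{"dx":0,"dy":0,"dz":-0.02,"rx":0,"ry":0,"rz":0,"hand":0.006},{"dx":0,"dy":0,"dz":-0.02,"rx":0,"ry":0,"rz":0,"hand":0.006},{"dx":0,"dy":0,"dz":-0.01,"rx":0,"ry":0,"rz":0,"hand":0.006},{"dx":0,"dy":0,"dz":0,"rx":0,"ry":0,"rz":0,"hand":0.006},{"dx":0,"dy":0,"dz":0,"rx":0,"ry":0,"rz":0,"hand":0.006},{"dx":0,"dy":0,"dz":0,"rx":0,"ry":0,"rz":0,"hand":0.006}]'; python3 go.py .541 .3805 .17 -8.4
```

```text
clock: 28.37
position: [0.4784, -0.1072, 0.1721]
ee_rot: [-0.001, 0.757, 0.654, -0.001]
contact_force: [0.6, 0.8, -2.0]
width: 0.012
gripper_force: 68.6
t 28.37 pos [ 0.4784 -0.1072  0.1721] yaw -8.4 tilt 0.16 w 0.012 gf 68.6 F [ 0.6  0.8 -2. ]
rz 0.0  dx 491.6 dy -9.3 dz 2.1 mm
```

```bash
python3 -m pendant '[{"dx":0.0074,"dy":0,"dz":0,"rx":0,"ry":0,"rz":0,"hand":0.006},{"dx":0.0172,"dy":0,"dz":0,"rx":0,"ry":0,"rz":0,"hand":0.006},{"dx":0.0246,"dy":-0.0005,"dz":0,"rx":0,"ry":0,"rz":0,"hand":0.006},{"dx":0.0246,"dy":-0.0005,"dz":0,"rx":0,"ry":0,"rz":0,"hand":0.006},{"dx":0.0246,"dy":-0.0005,"dz":0,"rx":0,"ry":0,"rz":0,"hand":0.006},{"dx":0.0246,"dy":-0.0005,"dz":0,"rx":0,"ry":0,"rz":0,"hand":0.006},{"dx":0.0246,"dy":-0.0005,"dz":0,"rx":0,"ry":0,"rz":0,"hand":0.006},{"dx":0.0246,"dy":-0.0005,"dz":0,"rx":0,"ry":0,"rz":0,"hand":0.006},{"dx":0.0246,"dy":-0.0005,"dz":0,"rx":0,"ry":0,"rz":0,"hand":0.006},{"dx":0.0246,"dy":-0.0005,"dz":0,"rx":0,"ry":0,"rz":0,"hand":0.006},{"dx":0.0246,"dy":-0.0005,"dz":0,"rx":0,"ry":0,"rz":0,"hand":0.006}]'>/dev/null
python3 -m pendant '[{"dx":0.0246,"dy":-0.0005,"dz":0,"rx":0,"ry":0,"rz":0,"hand":0.006},{"dx":0.0246,"dy":-0.0005,"dz":0,"rx":0,"ry":0,"rz":0,"hand":0.006},{"dx":0.0246,"dy":-0.0005,"dz":0,"rx":0,"ry":0,"rz":0,"hand":0.006},{"dx":0.0246,"dy":-0.0005,"dz":0,"rx":0,"ry":0,"rz":0,"hand":0.006},{"dx":0.0246,"dy":-0.0005,"dz":0,"rx":0,"ry":0,"rz":0,"hand":0.006},{"dx":0.0246,"dy":-0.0005,"dz":0,"rx":0,"ry":0,"rz":0,"hand":0.006},{"dx":0.0246,"dy":-0.0005,"dz":0,"rx":0,"ry":0,"rz":0,"hand":0.006},{"dx":0.0246,"dy":-0.0005,"dz":0,"rx":0,"ry":0,"rz":0,"hand":0.006},{"dx":0.0246,"dy":-0.0005,"dz":0,"rx":0,"ry":0,"rz":0,"hand":0.006},{"dx":0.0172,"dy":0,"dz":0,"rx":0,"ry":0,"rz":0,"hand":0.006},{"dx":0.0074,"dy":0,"dz":0,"rx":0,"ry":0,"rz":0,"hand":0.006},{"dx":0,"dy":0,"dz":0,"rx":0,"ry":0,"rz":0,"hand":0.006}]'|grep -E "posi|cont|wid"; python3 go.py .541 .3805 .09 -8.4
```

```text
position: [0.5413, 0.3822, 0.1718]
contact_force: [0.1, 0.1, -2.6]
width: 0.0117
t 30.28 pos [0.5413 0.3822 0.1718] yaw -8.2 tilt 0.12 w 0.0117 gf 68.6 F [ 0.1  0.1 -2.6]
rz 0.2  dx -1.7 dy -0.0 dz 81.8 mm
```

```bash
python3 -m pendant '[{"dx":0,"dy":0,"dz":0.01,"rx":0,"ry":0,"rz":0,"hand":0.006},{"dx":0,"dy":0,"dz":0.02,"rx":0,"ry":0,"rz":0,"hand":0.006},{"dx":0,"dy":0,"dz":0.02,"rx":0,"ry":0,"rz":0,"hand":0.006},{"dx":0,"dy":0,"dz":0.02,"rx":0,"ry":0,"rz":0,"hand":0.006},{"dx":0,"dy":0,"dz":0.01,"rx":0,"ry":0,"rz":0,"hand":0.006},{"dx":0,"dy":0,"dz":0,"rx":0,"ry":0,"rz":0,"hand":0.006},{"dx":0,"dy":0,"dz":0,"rx":0,"ry":0,"rz":0,"hand":0.006},{"dx":0,"dy":0,"dz":0,"rx":0,"ry":0,"rz":0,"hand":0.006}]'|grep -E "posi|cont|wid"; python3 go.py .541 .3805 .0696 -8.4
python3 - <<'E'
from h import *
snap('wrist','w11.png'); i=cv2.imread('pics/w11.png').astype(int); d=json.load(open('pics/w11.png.json'));q=d['st'];w=q['ee_rot']; T=R.from_quat([w[1],w[2],w[3],w[0]]).as_matrix()
# rim outline: edge of grey table -> saturated brown; fit circle on z=.01 to upper arc points
P=[]
for u in range(215,345,5):
    for v in range(100,330):
        p=i[v,u]
        if p[2]>1.3*p[0] and i[v+3,u,2]>1.3*i[v+3,u,0]:
            X=onz('w11.png',u,v,.01); r=(X-q['position'])@T
            if abs(np.hypot(r[0],r[1])*1e3-46)<10: P.append(r[:2]*1e3)
            break
P=np.array(P); print(len(P)); A=np.c_[2*P,np.ones(len(P))]; 
from scipy.optimize import least_squares
print(least_squares(lambda c:np.hypot(*(P-c).T)-46,[0,0],loss='soft_l1').x, np.round(P[::3],1).tolist())
E
```

```text
position: [0.5428, 0.3804, 0.0946]
contact_force: [0.4, -0.3, -1.6]
width: 0.0121
t 30.95 pos [0.5428 0.3804 0.0946] yaw -8.4 tilt 0.12 w 0.0121 gf 68.6 F [ 0.4 -0.3 -1.6]
rz 0.0  dx -0.2 dy -1.8 dz 25.0 mm
26
[-0.5592676  -0.28648192] [[20.3, -40.8], [33.6, -30.5], [40.6, -20.6], [44.4, -11.1], [45.7, -1.6], [45.1, 7.9], [41.9, 17.4], [36.1, 27.1], [24.9, 37.2]]
```

The stand's axis measures within 1 mm of the tool's. Lowering.

```bash
python3 -m pendant '[{"dx":0,"dy":0,"dz":0.005,"rx":0,"ry":0,"rz":0,"hand":0.006},{"dx":0,"dy":0,"dz":0.008,"rx":0,"ry":0,"rz":0,"hand":0.006},{"dx":0,"dy":0,"dz":0.005,"rx":0,"ry":0,"rz":0,"hand":0.006},{"dx":0,"dy":0,"dz":0.003,"rx":0,"ry":0,"rz":0,"hand":0.006},{"dx":0,"dy":0,"dz":0.001,"rx":0,"ry":0,"rz":0,"hand":0.006},{"dx":0,"dy":0,"dz":0.001,"rx":0,"ry":0,"rz":0,"hand":0.006},{"dx":0,"dy":0,"dz":0,"rx":0,"ry":0,"rz":0,"hand":0.006},{"dx":0,"dy":0,"dz":0,"rx":0,"ry":0,"rz":0,"hand":0.006}]'|grep -E "posi|cont|wid"
python3 -m pendant '[{"dx":0,"dy":0,"dz":0.001,"rx":0,"ry":0,"rz":0,"hand":0.006},{"dx":0,"dy":0,"dz":0,"rx":0,"ry":0,"rz":0,"hand":0.006},{"dx":0,"dy":0,"dz":0,"rx":0,"ry":0,"rz":0,"hand":0.006}]'|grep -E "posi|cont"
python3 -m pendant '[{"dx":0,"dy":0,"dz":0.001,"rx":0,"ry":0,"rz":0,"hand":0.006},{"dx":0,"dy":0,"dz":0,"rx":0,"ry":0,"rz":0,"hand":0.006},{"dx":0,"dy":0,"dz":0,"rx":0,"ry":0,"rz":0,"hand":0.006}]'|grep -E "posi|cont"
```

```text
position: [0.5421, 0.3806, 0.0706]
contact_force: [-0.1, -0.4, -2.1]
width: 0.0116
position: [0.5422, 0.3806, 0.0697]
contact_force: [0.1, 0.7, -1.4]
position: [0.5422, 0.3807, 0.0696]
contact_force: [-1.3, -0.6, 5.6]
```

```bash
python3 -m pendant '[{"dx":0,"dy":0,"dz":0,"rx":0,"ry":0,"rz":0,"hand":0.06},{"dx":0,"dy":0,"dz":0,"rx":0,"ry":0,"rz":0,"hand":0.06},{"dx":0,"dy":0,"dz":0,"rx":0,"ry":0,"rz":0,"hand":0.06},{"dx":0,"dy":0,"dz":0,"rx":0,"ry":0,"rz":0,"hand":0.06},{"dx":0,"dy":0,"dz":-0.01,"rx":0,"ry":0,"rz":0,"hand":0.06},{"dx":0,"dy":0,"dz":-0.02,"rx":0,"ry":0,"rz":0,"hand":0.06},{"dx":0,"dy":0,"dz":-0.03,"rx":0,"ry":0,"rz":0,"hand":0.06},{"dx":0,"dy":0,"dz":-0.03,"rx":0,"ry":0,"rz":0,"hand":0.06},{"dx":0,"dy":0,"dz":-0.03,"rx":0,"ry":0,"rz":0,"hand":0.06},{"dx":0,"dy":-0.02,"dz":-0.01,"rx":0,"ry":0,"rz":0,"hand":0.06},{"dx":0,"dy":-0.035,"dz":0,"rx":0,"ry":0,"rz":0,"hand":0.06},{"dx":0,"dy":-0.035,"dz":0,"rx":0,"ry":0,"rz":0,"hand":0.06}]'|grep -E "posi|cont|wid"
python3 -m pendant '[{"dx":0,"dy":-0.035,"dz":0,"rx":0,"ry":0,"rz":0,"hand":0.06},{"dx":0,"dy":-0.035,"dz":0,"rx":0,"ry":0,"rz":0,"hand":0.06},{"dx":0,"dy":-0.035,"dz":0,"rx":0,"ry":0,"rz":0,"hand":0.06},{"dx":0,"dy":-0.02,"dz":0,"rx":0,"ry":0,"rz":0,"hand":0.06},{"dx":0,"dy":0,"dz":0,"rx":0,"ry":0,"rz":0,"hand":0.06},{"dx":0,"dy":0,"dz":0,"rx":0,"ry":0,"rz":0,"hand":0.06}]'|grep -E "posi|cont"
python3 - <<'E'
from h import *
snap('top','t9.png'); cv2.imwrite('pics/f9.png',cv2.resize(cv2.imread('pics/t9.png')[105:285,75:475],(800,360),interpolation=3))
E
```

```text
position: [0.4535, 0.3939, 0.2004]
contact_force: [-0.6, -0.5, 0.4]
width: 0.06
position: [0.3287, 0.4121, 0.1995]
contact_force: [1.3, -0.2, 0.5]
```

View pics/f9.png

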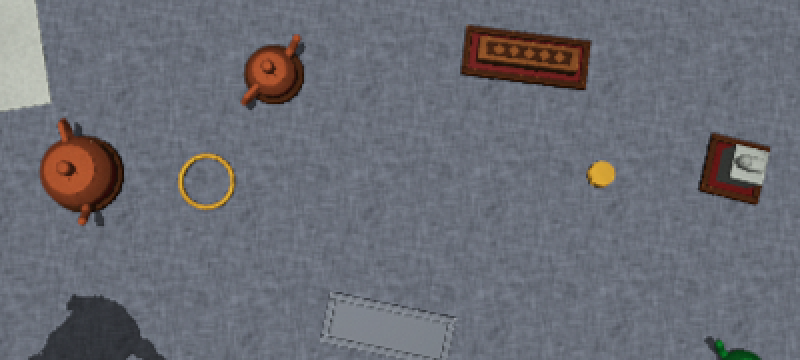

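All four pieces stand in their stands, and the bangle (207,181) and coins (601,174) haven't moved. I'll check the numbers before handing in.

Run:
```python
from h import *
for n,u,v,z,t in [('LT',66,169,.08,(.540,.3791)),('ST',268,67,.064,(.6549,.1539)),('seal',749,165,.053,(.5308,-.3961)),('bar',527,51,.031,(.6701,-.1486))]:
    print(n,np.round(1e3*(onz('t9.png',75+u/2,105+v/2,z)[:2]-t),1))
```

```text
LT [-1.1 -2.3]
ST [-2.6  0.5]
seal [-0.5 -0.6]
bar [2.9 2. ]
```

```bash
python3 -c "
from rig import manip
print(manip.sign_off())"
```

```text
the job is handed in; nothing more can be done
None
```

All four pieces stand in their own stands, each within about 4 mm of centre by the last top view; the bangle and coins were not touched, and the job was handed in at about 33 s, with no verdict returned.

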